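# Put the lathe fittings away in their recessed boards

### The job

Pick the four lathe fittings out of the things on the bench and put each away in the plywood board whose recess is cut for it: the drive spur standing upright in the small round recess, the spindle adapter standing upright in the large round one, the live centre lying in the plain long recess (either way round), and the chuck key lying flat in the T-shaped recess with its crossbar in the wide part. Set each one down fully in its recess, roughly in the middle and in line with it, and leave all four at rest there.

Things in the scene. Friction and masses are not known exactly. Their poses are not given: they have to be found in the camera images.
- the_spur: Drive spur: a dark steel piece standing upright on its round head, 85 mm tall; head 34 mm across and 18 mm high, above it a plain shank about 20 mm thick (narrowing a little upwards) up to the top. Origin: centre of its underside, z up along the shank. Take it by the shank.
- the_adapter: Spindle adapter: a light, turned aluminium spool with a hole in the top, standing upright, 64 mm across at the widest and 39 mm tall. Origin: centre of its underside, z up. Grip it across the outside.
- the_centre: Live centre: a light metal piece lying on its side, 117 mm long along its own y; a body 35 mm thick with a pointed cone on the -y half, a thinner taper about 18 mm thick on the +y half. Origin: under the middle of its length, at bench height as it lies at the start; z up at the start. It weighs about 0.25 kg, most of it in the thick half; a good grip is across its x, 20 to 25 mm from the origin towards -y.
- centre_mid (a point): The middle of the live centre: 18 mm above its origin along its own z; same axes.
- the_key: Chuck key: T-shaped steel key (dark shaft) lying flat (tipped up to 0.075 rad), 127 mm long along its own y (-64 to +62 mm), 14 mm thick. Shaft: 10 mm round bar on its y axis, centre line 7 mm above the origin; crossbar of the T: 77 mm wide along x, 9 mm thick, at y = +57 mm. Origin: under the middle of the length, on the underside; z up. A good grip: across the shaft, 20 mm from the origin towards the crossbar.
- key_bar (a point): Middle of the chuck key's crossbar, 57 mm from the key's origin along its +y and 7 mm up; same axes as the key.
- spur_board: Smallest board, 80 x 80 mm, with a round recess 54 mm across. Fixed to the bench, 12 mm thick, plywood with a dark rubber-lined recess 5 mm deep: the recess floor is 7 mm above the bench. Origin: centre of the underside, at bench height; the recess is centred on it. z up. 
- adapter_board: Square board, 108 x 108 mm, with a round recess 84 mm across. Fixed to the bench, 12 mm thick, plywood with a dark rubber-lined recess 5 mm deep: the recess floor is 7 mm above the bench. Origin: centre of the underside, at bench height; the recess is centred on it. z up. 
- centre_board: Narrow board, 75 x 157 mm (long along its own y), with a plain rectangular recess 55 x 137 mm. Fixed to the bench, 12 mm thick, plywood with a dark rubber-lined recess 5 mm deep: the recess floor is 7 mm above the bench. Origin: centre of the underside, at bench height; the recess is centred on it. z up. 
- key_board: Wide board, 118 x 166 mm (long along its own y), with a T-shaped recess: the shaft part is 60 mm wide in x, from y = -73 to +42 mm; the crossbar part is 98 mm wide in x, from y = +42 to +72 mm. Fixed to the bench, 12 mm thick, plywood with a dark rubber-lined recess 5 mm deep: the recess floor is 7 mm above the bench. Origin: centre of the underside, at bench height; the recess is centred on it. z up. 
Mind the look-alikes: they are no part of the job. What is shaped like the the_adapter but blue is not meant.

How it is judged:
By the outcome, as a careful person would: the job done as asked, in the order asked, and still so for the second after the job is handed in, with the robot touching nothing.
It also fails if it takes over 120 s, if anything falls off the work surface, if the arm or the gripper's body presses on something with over 40 N, if the wrist force passes 120 N, or if a joint passes its speed limit or range.

### The arm

A 6-joint arm with a two-finger parallel gripper is mounted at the origin on a cart in front of the work surface, level with it; the furniture and walls round the work are solid. World frame = base frame: x ahead of the robot, y to its left, z up, the work surface at z = 0. Lengths are in m, angles in rad, forces in N, time in s.
With the tool pointing down it reaches from about 0.35 to 0.975 m from the base axis. Payload 4.9 kg.
Tool frame: the origin (TCP) lies at the very end of the fingers, on their centre line; the grasp point (between the pads) lies 19 mm behind it (manip.grip_depth is the distance from the TCP to the grasp point, in m); z points along the fingers, x is the direction in which the jaws open and shut, and the axes are right-handed (so a half turn about z gives the same grasp; the last joint's range is limited). The gripper opens to 85 mm and grips with 20 to 120 N. Pads are 22 mm wide; open, the fingers measure 114 mm over their backs; the gripper's body (76 mm by 85 mm) begins 54 mm behind the grasp point. The pads swing forward as they close: fully open they stand 13 mm farther back than shut.
Start: joints at [-1.373, 0.053, 1.613, -0, 1.476, -0.119], TCP at [0.195, -0.594, 0.231] pointing down, gripper open.
Joint ranges: [-3.01, 3.01], [-1.01, 2.22], [0.06, 2.58], [-1.02, 4.17], [0.09, 2.62], [-3.14, 3.14]. Speed limits (rad/s): [2.57, 2.57, 3.14, 3.14, 3.14, 3.14].

### API

Orientations are given as a unit quaternion [w, x, y, z].
In Python, from plant import manip gives the robot as it stands. The module is installed in compiled form; this text tells all that it offers.
- The arm moves only by the shell command python3 -m crank 'ROWS' [OPENING]. ROWS is JSON, a list of rows, each a list of 4 numbers: the shift along the tool's x, y, z in cm, then the turn about the tool's z in units of 6 degrees (1.0 is 6 degrees). A call has 1 to 10 rows; each row shifts and turns the commanded pose from where the row before left it, along the tool's axes as they then stand; what a row does not reach is not made up. A row lasts 1/12 s, in which the tool goes at most 41.7 mm and 7.16 degrees, less where a joint would pass 70% of its speed; a pose out of reach is approached as far as the arm can. A call with a gripper value outside its range is refused whole. OPENING is the opening, from 0 (shut) to 1 (fully open), set as the call begins (- or left out, the last holds). The fingers move at their own pace and stop on an object; the grip force is fixed at half the most. Time passes only in rows, so rows that do not move let the fingers close. It gives the time, the measured TCP pose, the force and the opening at its end, in the units of the state.
- manip.state(): the state, without advancing time (a new reading comes with each control period).
- manip.grab_frame(name): name is "scene" or "top" or "wrist"; returns a dict with "img" (420x560x3 uint8, red, green, blue), "intrinsics" (3x3 intrinsics, pixels), "position" and "orientation" of the camera in the world. Camera axes: x right, y up, looking along -z (the intrinsics and any distortion apply to the point x, -y, -z); pixel columns grow to the right and rows downward; lengths in m; the calibration is good to about 2 mm. The wrist camera is an equidistant fisheye: a pixel r from the principal point sees the ray r / f radians off the axis. A picture is of the moment at which its call begins. There is no depth.
- manip.job_done(): hands the job in, once; it reports no verdict.
The state is a dict: "time": time; "joint_pos": joint angles; "joint_vel": joint speeds; "joint_efforts": joint torques, N m; "tool_pos": TCP position; "tool_rot": TCP orientation; "contact_force": force on the tool from outside, world axes, zero at the start; "ft_torque": the same for the moment, N m; "gripper_width": opening from 0.0 (shut) to 1.0 (fully open).
Only numpy, scipy, OpenCV 4.12 (cv2) and the standard library are available. Lean on these libraries where they do the work, as an engineer would, in place of code of your own. Each camera call takes 0.05 s, during which the arm holds its last target.

## Working session

There is one attempt and no reset: what is moved stays moved. The work goes in short steps, Python scripts to look and compute and a shell command to move; the robot and the scene stay as the last step left them, time stands still between calls to the robot, and variables do not carry over. Pictures are saved under pics/ and viewed, and the job is handed in when it is done.

```bash
mkdir -p pics; python3 - <<'E'
from plant import manip
import cv2
for n in ["scene","top","wrist"]:
    f=manip.grab_frame(n); cv2.imwrite(f"pics/{n}0.png",f["img"][:,:,::-1]); print(n,f["intrinsics"],f["position"],f["orientation"],[k for k in f])
print(manip.state(), manip.grip_depth)
E
```

```text
scene [[494.3781101    0.         288.43445835]
 [  0.         494.3781101  209.67502302]
 [  0.           0.           1.        ]] [ 0.04430818 -0.97168591  0.69604857] [ 0.84108967  0.4801458  -0.11921071 -0.21867095] ['img', 'intrinsics', 'position', 'orientation']
top [[438.62534508   0.         284.35018833]
 [  0.         438.62534508 206.06932813]
 [  0.           0.           1.        ]] [ 0.33169879 -0.03130634  1.15166383] [ 0.7213278   0.07524606 -0.07084499 -0.68483956] ['img', 'intrinsics', 'position', 'orientation']
wrist [[325.1922621    0.         279.17429589]
 [  0.         325.1922621  211.36082856]
 [  0.           0.           1.        ]] [ 0.26541147 -0.57031595  0.37278345] [ 0.80124696 -0.11799609  0.08724802 -0.58005863] ['img', 'intrinsics', 'position', 'orientation']
{'time': 0.15, 'joint_pos': array([-1.37301582e+00,  5.32496793e-02,  1.61399670e+00, -1.75814844e-05,
        1.47597856e+00, -1.18994704e-01]), 'joint_vel': array([-0.00115726, -0.00254277, -0.00444165,  0.0011695 , -0.00249716,
       -0.00162705]), 'joint_efforts': array([-1.86213911e-04, -3.94242918e+01, -3.70721698e+01, -1.54680247e-04,
        4.66012294e-03,  2.28028574e-05]), 'tool_pos': array([ 0.19459202, -0.5934207 ,  0.23030704]), 'tool_rot': array([-5.47499667e-04,  8.09785332e-01, -5.86725702e-01, -6.05320907e-04]), 'contact_force': array([-0.3322223 ,  0.58751778,  0.97640859]), 'ft_torque': array([ 0.00044112, -0.05671233,  0.01662843]), 'gripper_width': 1.0005802564616246} 0.0187
```

View pics/top0.png

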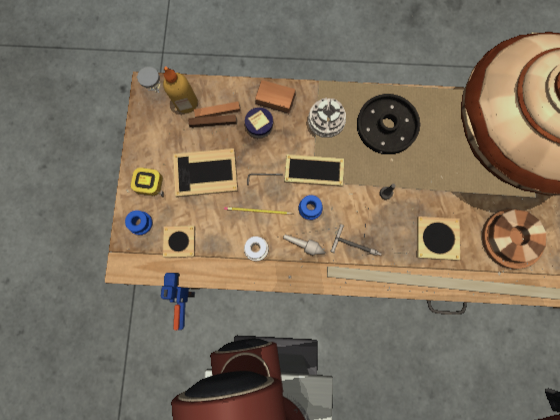

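View pics/scene0.png

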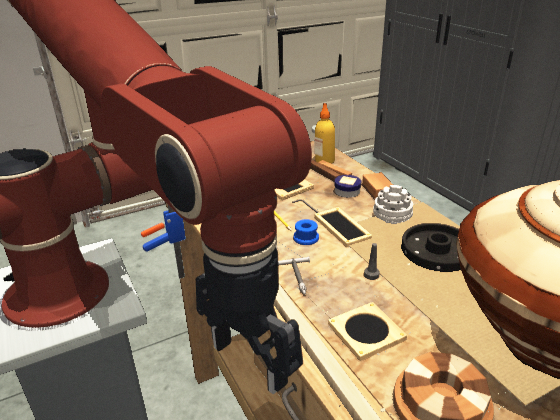

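View pics/wrist0.png

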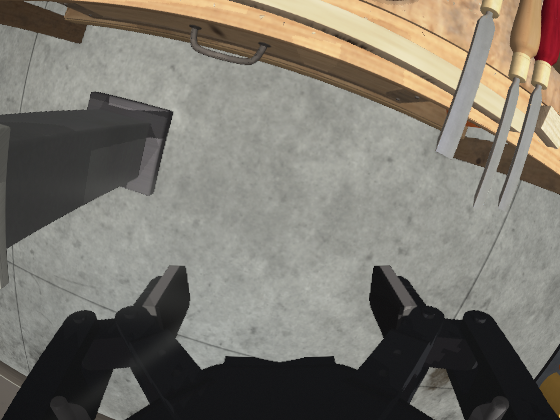

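The top view shows:
- Fittings: spur (387,192), white adapter (256,247), live centre (303,243), key (355,242).
- Boards: spur board (179,240), adapter board (439,238), centre board (315,170), key board (205,172) with its wide part on the left.

Next I'll enlarge the middle of this view and measure.

```bash
cat > h.py <<'E'
import numpy as np, cv2
from scipy.spatial.transform import Rotation as R
from plant import manip
def rot(q): return R.from_quat([q[1],q[2],q[3],q[0]]).as_matrix()
def rays(f,uv,fish=False):
    K=f["intrinsics"]; uv=np.atleast_2d(uv).astype(float)
    a=(uv[:,0]-K[0,2])/K[0,0]; b=(uv[:,1]-K[1,2])/K[1,1]
    if fish:
        r=np.hypot(a,b)+1e-12; s=np.sin(r)/r
        d=np.c_[a*s,-b*s,-np.cos(r)]
    else: d=np.c_[a,-b,-np.ones_like(a)]
    return d@rot(f["orientation"]).T
def plane(f,uv,z,fish=False):
    d=rays(f,uv,fish); p=np.array(f["position"]); t=(z-p[2])/d[:,2]
    return (p+t[:,None]*d)[:,:2]
def proj(f,P,fish=False):
    K=f["intrinsics"]; c=(np.atleast_2d(P)-f["position"])@rot(f["orientation"])
    x,y,z=c[:,0],-c[:,1],-c[:,2]
    if fish:
        r=np.hypot(x,y)+1e-12; th=np.arctan2(r,z); x,y=x/r*th,y/r*th
    else: x,y=x/z,y/z
    return np.c_[x*K[0,0]+K[0,2],y*K[1,1]+K[1,2]]
def save(img,name,box=None,s=1):
    if box: img=img[box[1]:box[3],box[0]:box[2]]
    cv2.imwrite("pics/"+name,cv2.resize(img,None,fx=s,fy=s,interpolation=cv2.INTER_CUBIC)[:,:,::-1])
def blobs(mask,amin=20,amax=1e5):
    n,l,st,c=cv2.connectedComponentsWithStats(mask.astype(np.uint8))
    return [(i,st[i],c[i],l==i) for i in range(1,n) if amin<st[i,4]<amax]
def tcp():
    s=manip.state(); Rm=rot(s["tool_rot"]); 
    return s["tool_pos"],Rm,np.arctan2(Rm[1,0],Rm[0,0])
def go(x,y,z,yaw=None):
    """print shift in cm in tool axes and turn in 6deg units; yaw = world angle of tool x axis"""
    p,Rm,y0=tcp(); d=np.array([x,y,z])-p
    a=0
    if yaw is not None:
        a=(yaw-y0+np.pi/2)%np.pi-np.pi/2
        a=-a # tool z down
    print("tool shift cm",np.round(Rm.T@d*100,2),"turn",round(np.degrees(a)/6,2),"tcp",np.round(p,4),"yaw",round(np.degrees(y0),1),"tilt",np.round(Rm[:,2],4),"j6",round(manip.state()["joint_pos"][5],2))
E
python3 - <<'E'
from h import *
f=manip.grab_frame("top"); im=f["img"]; save(im,"t1.png",(130,140,330,265),4); save(im,"t2.png",(290,140,480,265),4)
hsv=cv2.cvtColor(im,cv2.COLOR_RGB2HSV)
dark=(im.max(2)<45)
for i,st,c,m in blobs(dark,60):
    if 130<c[0]<480 and 140<c[1]<265:
        r=cv2.minAreaRect(np.argwhere(m)[:,::-1].astype(np.float32))
        print("dark",st,c.round(1),plane(f,c,.012).round(4),"rect",np.round(r[0],1),np.round(r[1],1),round(r[2],1))
E
```

```text
dark [ 178  157   54   34 1125] [202.3 171.7] [[0.6541 0.2083]] rect [204.6 172.5] [33.  52.2] 87.1
dark [289 159  50  21 858] [313.8 169.5] [[ 0.6758 -0.0922]] rect [313.9 169.4] [49.1 17.5] 4.1
dark [423 223  31  30 708] [438.2 237.6] [[ 0.5074 -0.4239]] rect [438.3 237.8] [31.1 27.6] 45.0
dark [169 232  19  19 278] [178.  240.9] [[0.4634 0.2547]] rect [178. 241.] [17.  18.4] 45.0
```

```bash
sleep 1
```

```text
(no output)
```

View pics/t1.png

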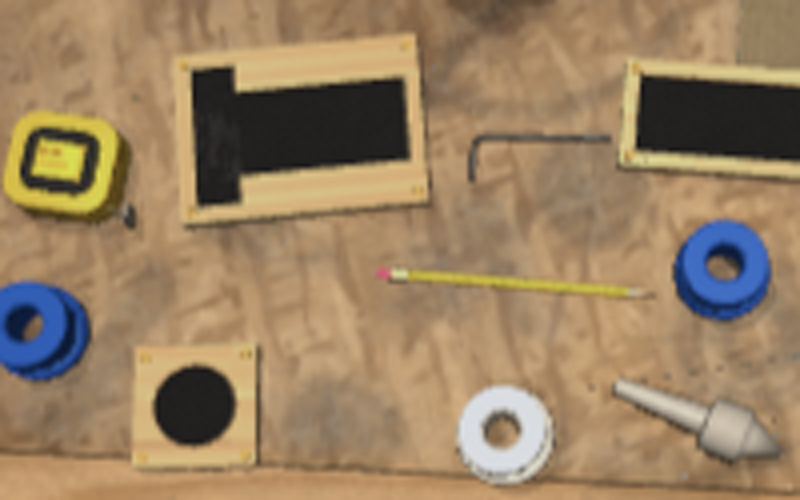

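View pics/t2.png

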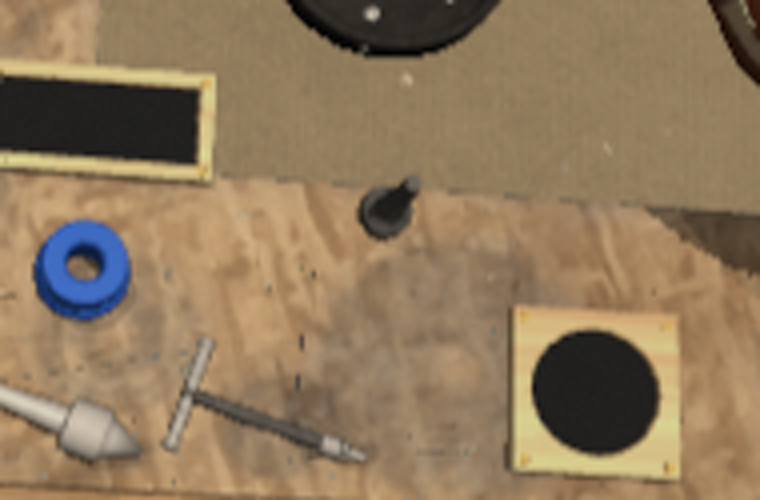

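```bash
python3 - <<'E'
from h import *
f=manip.grab_frame("top"); im=f["img"]
def rec(box,thr=75,z=.012):
    x0,y0,x1,y1=box; s=8
    g=cv2.resize(im[y0:y1,x0:x1].max(2),None,fx=s,fy=s,interpolation=cv2.INTER_CUBIC)
    b=max(blobs(g<thr,200),key=lambda b:b[1][4]); c,_=cv2.findContours(b[3].astype(np.uint8),0,cv2.CHAIN_APPROX_NONE)
    c=max(c,key=len)[:,0]
    uv=(c+.5)/s-.5+[x0,y0]
    P=plane(f,uv,z)*1000
    return P.astype(np.float32)
for n,box in dict(key=(168,145,245,200),centre=(282,150,350,192),ad=(412,212,466,264),spur=(158,220,200,262)).items():
    P=rec(box)
    r=cv2.minAreaRect(P); (cx,cy),rad=cv2.minEnclosingCircle(P)
    M=cv2.moments(P)
    print(n,"rect",np.round(r[0],1),np.round(r[1],1),round(r[2],1),"circ",round(cx,1),round(cy,1),round(rad*2,1),"centroid",round(M['m10']/M['m00'],1),round(M['m01']/M['m00'],1),"area",round(M['m00']))
# items, by eye / mask
print("spur head",plane(f,[386.3,193],.018), "top",plane(f,[393,185.8],.085))
o=np.array([130,140])
print("adapter top ring",plane(f,o+np.array([503,430])/4,.039),plane(f,[[o[0]+458/4,247],[o[0]+549/4,247]],.039))
print("centre tail",plane(f,o+np.array([617,387])/4,.018),"tip",plane(f,o+np.array([778,450])/4,.018))
o=np.array([290,140])
print("key bar ends",plane(f,o+np.array([[206,343],[171,447]])/4,.007),"barmid",plane(f,o+np.array([[189,396]])/4,.007),"tip",plane(f,o+np.array([366,456])/4,.007))
E
```

```text
key rect [654.7 202.1] [ 94.5 142.7] 8.4 circ 654.0 206.7 160.1 centroid 653.8 208.7 area 8880
centre rect [675.8 -92.6] [134.7  51.7] 88.7 circ 676.2 -92.8 142.5 centroid 675.9 -92.6 area 6753
ad rect [ 507.7 -424.2] [80.8 79.9] 65.6 circ 507.9 -424.4 81.6 centroid 507.6 -424.3 area 5044
spur rect [463.5 254.3] [51.1 50.5] 87.4 circ 463.6 254.3 51.7 centroid 463.4 254.2 area 2010
spur head [[ 0.61894396 -0.2866456 ]] top [[ 0.62143142 -0.2882587 ]]
adapter top ring [[0.45385351 0.0487983 ]] [[0.45364135 0.0774471 ]
 [0.45664068 0.01968244]]
centre tail [[ 0.48798245 -0.02194102]] tip [[ 0.45245374 -0.12791153]]
key bar ends [[ 0.52655756 -0.17134715]
 [ 0.45669725 -0.15027999]] barmid [[ 0.49077042 -0.16109473]] tip [[ 0.45742329 -0.27732548]]
```

```bash
python3 - <<'E'
from h import *
go(0.56,-0.287,0.22); print(tcp()[1].round(3))
E
```

```text
tool shift cm [-17.75 -44.27   1.09] turn 0.0 tcp [ 0.1946 -0.5936  0.2307] yaw -71.8 tilt [-2.e-04  1.e-03 -1.e+00] j6 -0.12
[[ 0.312 -0.95  -0.   ]
 [-0.95  -0.312  0.001]
 [-0.001 -0.    -1.   ]]
```

```bash
python3 -m crank '[[-1.5,-3.7,0.1,0],[-1.5,-3.7,0.1,0],[-1.5,-3.7,0.1,0],[-1.5,-3.7,0.1,0],[-1.5,-3.7,0.1,0],[-1.5,-3.7,0.1,0],[-1.5,-3.7,0.1,0],[-1.5,-3.7,0.1,0],[-1.5,-3.7,0.1,0],[-1.5,-3.7,0.1,0]]' 1; python3 -m crank '[[-1.4,-3.7,0.1,0],[-1.4,-3.6,0,0],[0,0,0,0],[0,0,0,0],[0,0,0,0]]'; python3 - <<'E'
from h import *
f=manip.grab_frame("wrist"); save(f["img"],"w1.png")
go(0.62,-0.287,0.12,0)
print(proj(f,[[.62,-.287,0],[.62,-.287,.085]],True))
E
```

```text
time: 1.08
tool_pos: [0.5008, -0.3345, 0.2213]
tool_rot: [0.0, 0.81, -0.587, 0.0]
contact_force: [1.0, -1.1, 0.4]
gripper_width: 0.999
time: 1.5
tool_pos: [0.56, -0.2867, 0.22]
tool_rot: [0.0, 0.81, -0.587, -0.0]
contact_force: [0.3, -0.9, 0.7]
gripper_width: 0.998
tool shift cm [ 1.86 -5.75 10.01] turn -11.98 tcp [ 0.5597 -0.2872  0.2201] yaw -71.9 tilt [-6.e-04 -1.e-04 -1.e+00] j6 0.66
[[296.81662101 131.23468512]
 [302.0348832  136.13740558]]
```

View pics/w1.png

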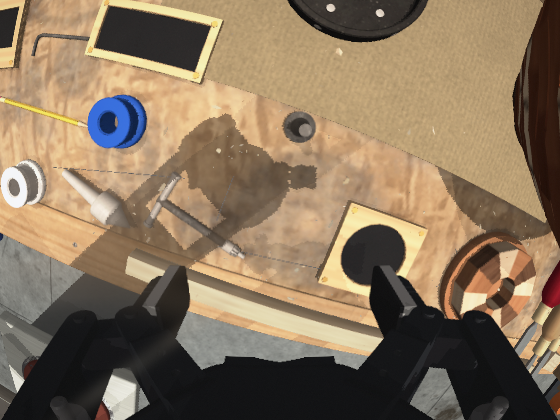

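```bash
python3 - <<'E'
from h import *
f=manip.grab_frame("wrist"); im=f["img"]; save(im,"w2.png",(260,90,340,150),8)
for p,z in [((304.5,124.5),.085)]: print(plane(f,p,z,True))
# validate with adapter recess
g=im.max(2)
for i,st,c,m in blobs(g<60,300): print(st,c.round(1),plane(f,c,.012,True).round(4))
E
```

```text
[[ 0.62975208 -0.28641684]]
[ 287    0  140   42 3013] [365.4  17.3] [[ 0.7681 -0.3173]]
[ 512    0   48  246 6757] [542.7 108.9] [[ 0.7783 -0.5911]]
[  96    7  113   64 4601] [152.4  36.8] [[ 0.6781 -0.0993]]
[  0   8  19  40 550] [ 7.1 26.3] [[0.6677 0.1496]]
[    1   225   559   195 45535] [281.1 361.2] [[ 0.3169 -0.3692]]
[468 244  31  24 339] [482.9 255.4] [[ 0.5562 -0.583 ]]
```

View pics/w2.png

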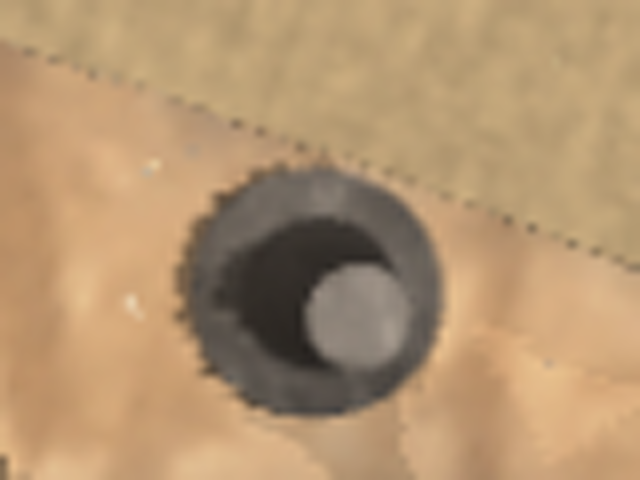

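```bash
python3 - <<'E'
from h import *
f=manip.grab_frame("wrist"); im=f["img"]
print(plane(f,(304.1,128.8),.085,True),plane(f,(298.9,126),.018,True))
x0,y0=335,210
g=cv2.resize(im[y0:300,x0:415].max(2),None,fx=4,fy=4,interpolation=cv2.INTER_CUBIC)
save(im,"w3.png",(310,190,440,310),6)
E
```

```text
[[ 0.62597035 -0.28766082]] [[ 0.62598893 -0.287146  ]]
```

View pics/w3.png

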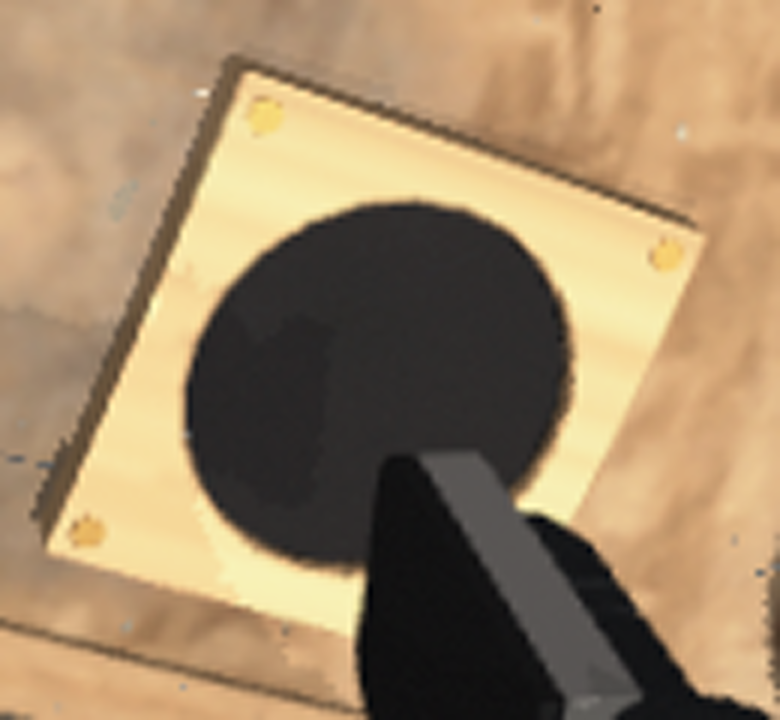

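```bash
python3 - <<'E'
from h import *
f=manip.grab_frame("wrist"); im=f["img"]
print("recess",plane(f,(372.8,253.7),.012,True))
# finger tips check: project TCP and open pad tips
p,Rm,y=tcp()
for dx in(-.0425,.0425):
  for dz in (0,-.013): print(proj(f,(p+Rm@[dx,0,dz])[None],True))
s=manip.grab_frame("scene"); save(s["img"],"s1.png"); 
for P in [(.62,-.287),(.626,-.287)]: print(proj(s,[[*P,0],[*P,.085]]))
E
```

```text
recess [[ 0.51290583 -0.4221908 ]]
[[195.12371452 270.67812673]]
[[188.74882391 283.23415495]]
[[364.11284523 270.79180387]]
[[370.49392455 283.35450179]]
[[368.95191196 276.14674918]
 [371.85786421 244.9458328 ]]
[[371.11122355 275.32324369]
 [374.09820143 244.16082547]]
```

View pics/s1.png

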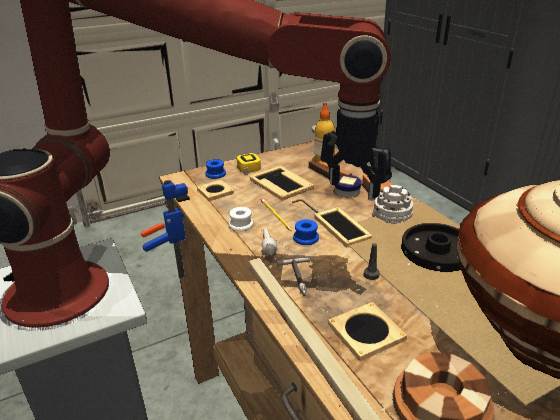

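```bash
python3 - <<'E'
from h import *
s=manip.grab_frame("scene"); save(s["img"],"s2.png",(320,230,410,360),6)
for P in [(.62,-.287),(.626,-.287)]: print((proj(s,[[*P,0],[*P,.085]])-[320,230])*6)
for P in [(.5077,-.4243),(.5129,-.4222)]: print((proj(s,[[*P,0.012]])-[320,230])*6)
E
```

```text
[[293.71147173 276.88049511]
 [311.14718525  89.6749968 ]]
[[306.66734131 271.93946217]
 [324.58920859  84.9649528 ]]
[[272.36655638 588.03304762]]
[[281.55217066 578.30051541]]
```

View pics/s2.png

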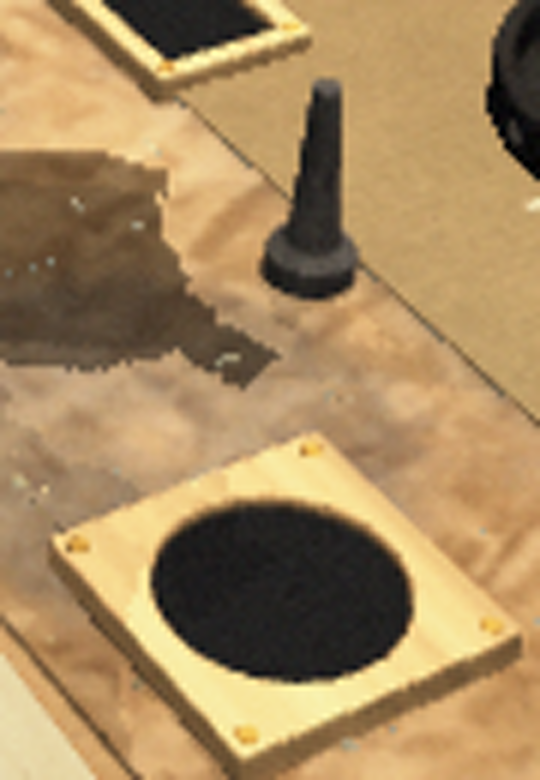

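```bash
python3 - <<'E'
from h import *
s=manip.grab_frame("scene")
print(plane(s,np.array([327,86])/6+[320,230],.085),plane(s,np.array([282,590])/6+[320,230],.012))
go(.6255,-.2875,.11)
E
```

```text
[[ 0.62635288 -0.28795163]] [[ 0.50986128 -0.42652932]]
tool shift cm [ 2.04 -6.26 11.04] turn 0.0 tcp [ 0.5597 -0.2875  0.2204] yaw -71.9 tilt [ 1.e-04 -1.e-04 -1.e+00] j6 0.66
```

```bash
python3 -m crank '[[0.5,-1.55,2.5,0],[0.5,-1.55,2.5,0],[0.5,-1.55,2.5,0],[0.5,-1.6,2.5,0],[0,0,1,0],[0,0,0,0],[0,0,0,0],[0,0,0,0]]'; python3 - <<'E'
from h import *
f=manip.grab_frame("wrist"); save(f["img"],"w4.png")
go(.6255,-.2875,.033)
print(proj(f,[[.6255,-.2875,.085]],True))
E
```

```text
time: 2.52
tool_pos: [0.6261, -0.2871, 0.1124]
tool_rot: [-0.0, 0.81, -0.587, 0.001]
contact_force: [0.4, 0.2, 0.4]
gripper_width: 1.0
tool shift cm [-0.02  0.11  8.  ] turn 0.0 tcp [ 0.6263 -0.2872  0.113 ] yaw -71.9 tilt [ 0.0031 -0.002  -1.    ] j6 0.72
[[279.87589879 250.98566723]]
```

View pics/w4.png

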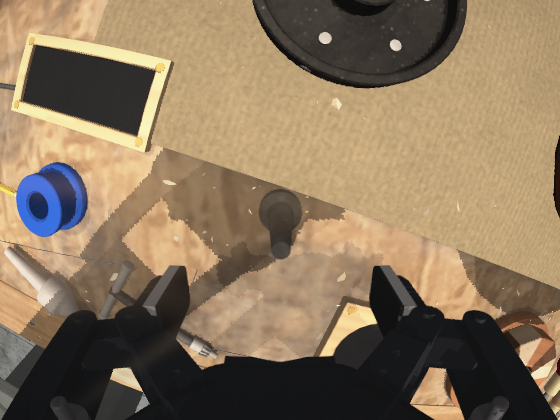

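```bash
python3 -m crank '[[0.05,-0.1,2,0],[0,0,2,0],[0,0,2,0],[0,0,1.5,0],[0,0,0.4,0],[0,0,0,0],[0,0,0,0]]'; python3 -m crank '[[0,0,0,0],[0,0,0,0],[0,0,0,0],[0,0,0,0],[0,0,0,0],[0,0,0,0],[0,0,0,0],[0,0,0,0]]' 0;  python3 -m crank '[[0,0,0,0],[0,0,0,0],[0,0,0,0],[0,0,0,0]]'
```

```text
time: 3.15
tool_pos: [0.6275, -0.2869, 0.0326]
tool_rot: [-0.0, 0.81, -0.587, 0.001]
contact_force: [0.4, -0.5, 0.3]
gripper_width: 1.002
time: 3.82
tool_pos: [0.6273, -0.2867, 0.0318]
tool_rot: [0.0, 0.81, -0.587, 0.0]
contact_force: [0.9, -1.4, 1.9]
gripper_width: 0.173
time: 4.15
tool_pos: [0.6273, -0.2868, 0.0318]
tool_rot: [0.0, 0.81, -0.587, 0.001]
contact_force: [0.3, -0.5, 3.4]
gripper_width: 0.172
```

```bash
python3 -m crank '[[0,0,-2,0],[0,0,-3,0],[0,0,-4,0],[0,0,-4,0],[0,0,-3,0],[0,0,0,0],[0,0,0,0]]';  python3 - <<'E'
from h import *
f=manip.grab_frame("wrist"); save(f["img"],"w5.png")
go(.42,.24,.19)
E
```

```text
time: 4.73
tool_pos: [0.6278, -0.2867, 0.1935]
tool_rot: [-0.0, 0.81, -0.587, 0.002]
contact_force: [0.3, 0.2, -2.2]
gripper_width: 0.173
tool shift cm [-56.41   3.23   0.12] turn 0.0 tcp [ 0.6265 -0.2859  0.1904] yaw -71.8 tilt [-0.0012  0.001  -1.    ] j6 0.72
```

View pics/w5.png

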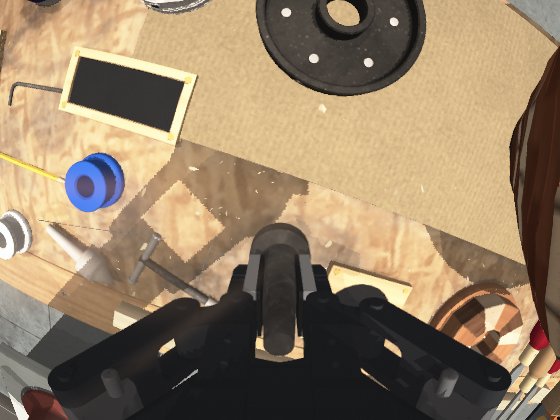

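The spur is held upright between the pads, with its head at about (280,240). I'm carrying it over to the spur board.

```bash
python3 -m crank '[[-2,0.1,0,0],[-4,0.25,0,0],[-4,0.25,0,0],[-4,0.25,0,0],[-4,0.25,0,0],[-4,0.25,0,0],[-4,0.25,0,0],[-4,0.25,0,0],[-4,0.25,0,0],[-4,0.25,0,0]]';python3 -m crank '[[-4,0.25,0,0],[-4,0.2,0,0],[-4,0.2,0,0],[-4,0.2,0,0],[-2.4,0,0,0],[0,0,0,0],[0,0,0,0],[0,0,0,0]]';  python3 - <<'E'
from h import *
f=manip.grab_frame("wrist"); save(f["img"],"w6.png"); save(f["img"],"w6b.png",(230,120,390,240),5)
go(.4635,.2543,.15); print(proj(f,[[.4635,.2543,.012]],True))
E
```

```text
time: 5.62
tool_pos: [0.4831, 0.069, 0.1875]
tool_rot: [0.002, 0.81, -0.587, -0.003]
contact_force: [1.0, 1.0, -1.1]
gripper_width: 0.173
time: 6.28
tool_pos: [0.4197, 0.2388, 0.1888]
tool_rot: [0.002, 0.81, -0.587, -0.001]
contact_force: [-0.1, -0.3, -1.5]
gripper_width: 0.172
tool shift cm [-0.15 -4.62  3.92] turn 0.0 tcp [0.4202 0.2385 0.1894] yaw -71.9 tilt [-0.0031 -0.0015 -1.    ] j6 1.62
[[278.4246966  143.17894777]]
```

View pics/w6.png

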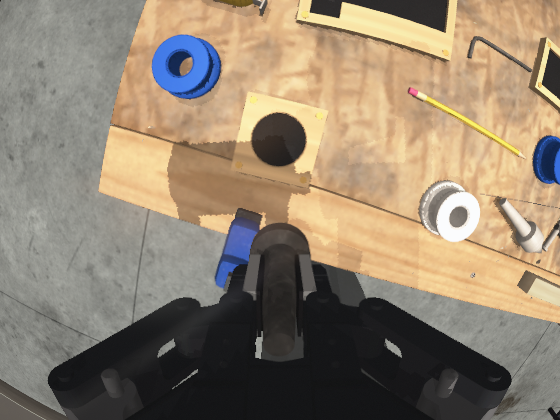

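View pics/w6b.png

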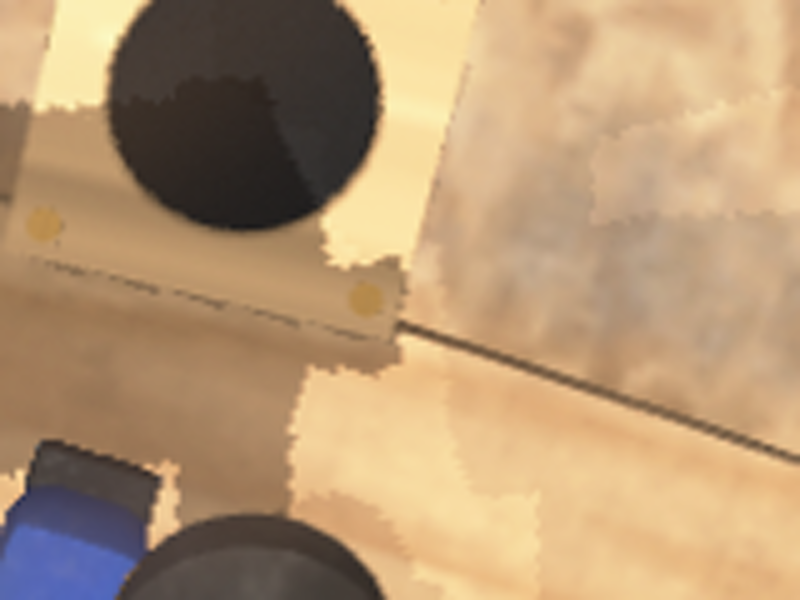

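```bash
python3 - <<'E'
from h import *
f=manip.grab_frame("wrist")
P=plane(f,(278.6,138.6),.012,True)[0]; print(P); go(*P,.06)
s=manip.grab_frame("scene")
t=s["img"]; save(t,"s3.png",(180,160,330,250),5)
E
```

```text
[0.46849813 0.2552798 ]
tool shift cm [-0.12 -5.11 12.98] turn 0.0 tcp [0.4206 0.2384 0.1899] yaw -71.9 tilt [-0.0023 -0.0012 -1.    ] j6 1.62
```

View pics/s3.png

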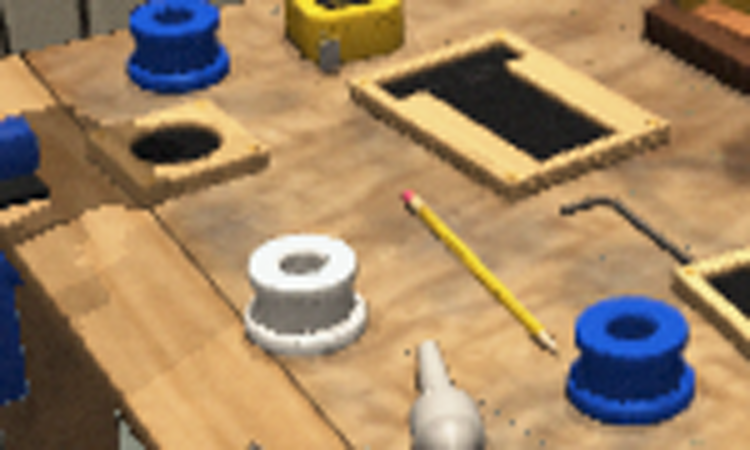

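```bash
python3 -m crank '[[0,-1.5,2,0],[-0.1,-2,3,0],[0,-1.5,3,0],[0,0,3,0],[0,0,1,0],[0,0,0,0],[0,0,0,0],[0,0,0,0]]';  python3 - <<'E'
from h import *
f=manip.grab_frame("wrist"); save(f["img"],"w7.png");save(f["img"],"w7b.png",(210,170,350,280),5)
go(.4675,.255,.039); print(proj(f,[[.4675,.255,.012]],True))
s=manip.grab_frame("scene"); save(s["img"],"s4.png",(180,140,280,220),6)
E
```

```text
time: 7.1
tool_pos: [0.4694, 0.2563, 0.0736]
tool_rot: [-0.002, 0.81, -0.587, 0.001]
contact_force: [-0.0, -0.6, -2.5]
gripper_width: 0.168
tool shift cm [0.07 0.27 3.5 ] turn 0.0 tcp [0.4697 0.2565 0.074 ] yaw -71.9 tilt [ 0.0042  0.0016 -1.    ] j6 1.62
[[280.49751612 232.69542638]]
```

View pics/w7b.png

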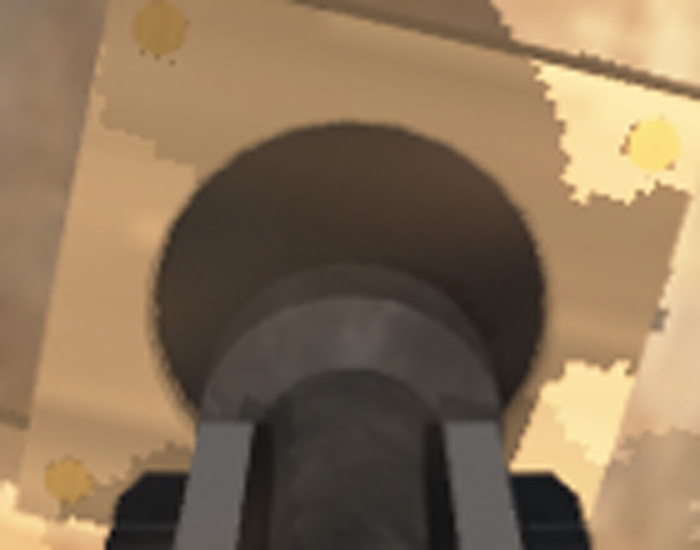

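View pics/s4.png

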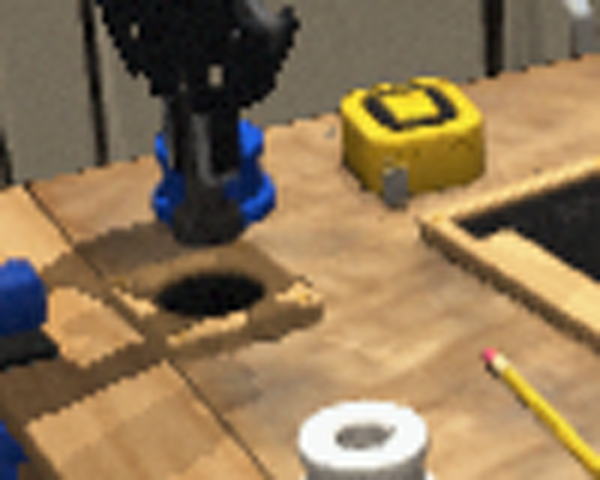

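```bash
python3 - <<'E'
from h import *
f=manip.grab_frame("wrist")
print(plane(f,(280.2,229),.012,True),plane(f,(279.8,252),.042,True),tcp()[0])
E
```

```text
[[0.47003731 0.25628158]] [[0.46653984 0.2554303 ]] [0.46939837 0.2565563  0.07375128]
```

```bash
python3 -m crank '[[0,-0.1,1,0],[0,0,1,0],[0,0,0.9,0],[0,0,0,0],[0,0,0,0],[0,0,0,0]]'; python3 -m crank '[[0,0,0.3,0],[0,0,0,0],[0,0,0,0],[0,0,0,0]]'
```

```text
time: 7.75
tool_pos: [0.4688, 0.2563, 0.0419]
tool_rot: [0.0, 0.81, -0.587, -0.0]
contact_force: [-0.2, 0.4, -1.5]
gripper_width: 0.17
time: 8.08
tool_pos: [0.4691, 0.2564, 0.0395]
tool_rot: [-0.0, 0.81, -0.587, 0.0]
contact_force: [0.1, -0.0, -2.0]
gripper_width: 0.168
```

```bash
python3 -m crank '[[0,0,0.1,0],[0,0,0,0],[0,0,0,0],[0,0,0,0]]'; python3 - <<'E'
from h import *
print(manip.state()["contact_force"],manip.state()["tool_pos"])
s=manip.grab_frame("scene"); save(s["img"],"s5.png",(180,140,280,220),6)
E
```

```text
time: 8.42
tool_pos: [0.4694, 0.2565, 0.0388]
tool_rot: [-0.0, 0.81, -0.587, 0.0]
contact_force: [0.9, -1.6, 0.7]
gripper_width: 0.172
[ 0.88484484 -1.61659798  0.70039176] [0.46936577 0.25648178 0.03877288]
```

View pics/s5.png

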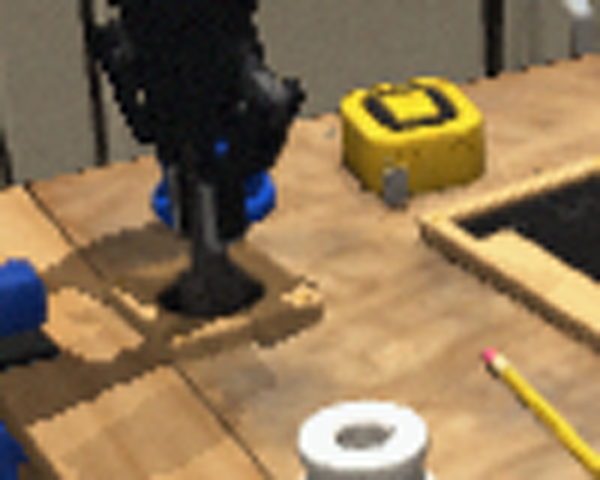

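```bash
python3 -m crank '[[0,0,0,0],[0,0,0,0],[0,0,0,0],[0,0,0,0],[0,0,0,0]]' 0.5;python3 -m crank '[[0,0,-1,0],[0,0,-2,0],[0,0,-3,0],[0,0,-3,0],[0,0,-3,0],[0,0,0,0],[0,0,0,0],[0,0,0,0]]'; python3 - <<'E'
from h import *
f=manip.grab_frame("wrist"); save(f["img"],"w8.png")
s=manip.grab_frame("scene"); save(s["img"],"s6.png",(180,140,280,220),6)
go(.39,.045,.18)
E
```

```text
time: 8.88
tool_pos: [0.469, 0.2564, 0.0383]
tool_rot: [-0.0, 0.81, -0.587, -0.0]
contact_force: [0.2, 0.3, 0.2]
gripper_width: 0.506
time: 9.55
tool_pos: [0.4687, 0.2563, 0.1583]
tool_rot: [0.0, 0.81, -0.587, -0.0]
contact_force: [-0.3, 0.3, -0.6]
gripper_width: 0.504
tool shift cm [17.62 13.98 -2.29] turn 0.0 tcp [0.4679 0.256  0.1567] yaw -71.9 tilt [-0.0028 -0.001  -1.    ] j6 1.62
```

View pics/w8.png

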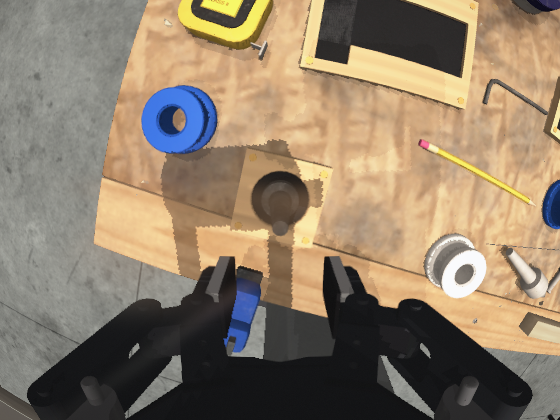

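View pics/s6.png

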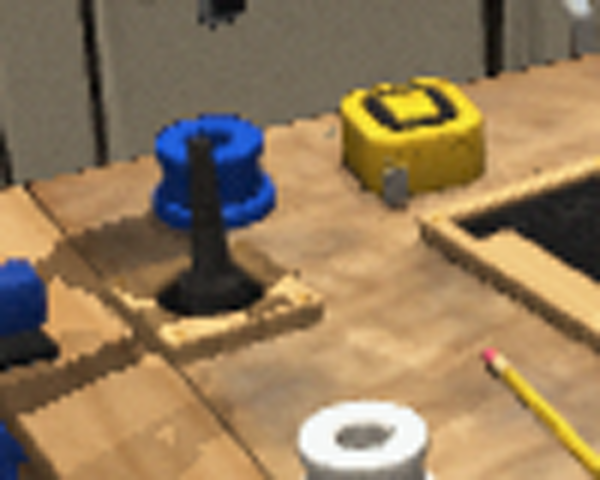

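```bash
python3 - <<'E'
from h import *
f=manip.grab_frame("wrist"); save(f["img"],"w9.png",(415,220,515,310),7)
t=manip.grab_frame("top"); save(t["img"],"t3.png",(140,210,290,280),5)
E
```

```text
(no output)
```

View pics/w9.png

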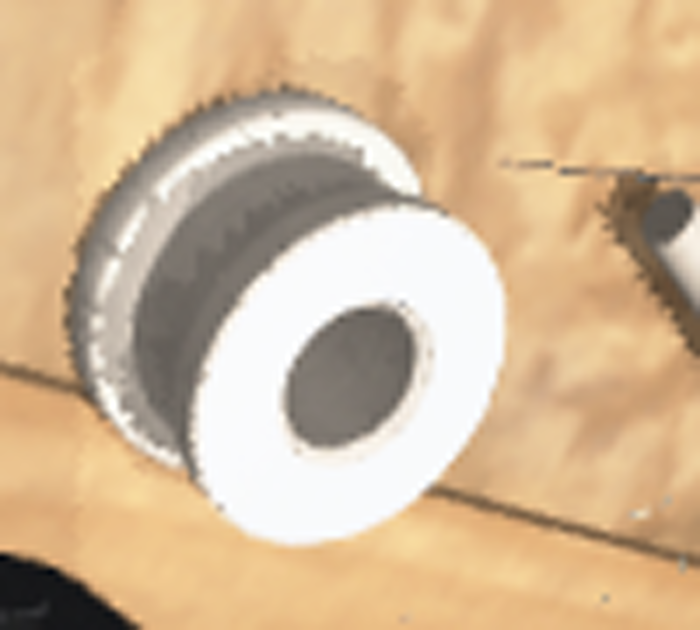

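View pics/t3.png

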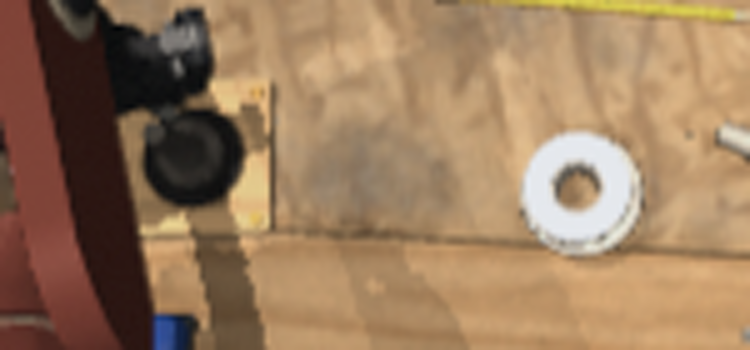

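```bash
python3 - <<'E'
from h import *
f=manip.grab_frame("wrist")
P=plane(f,(464.3,273.1),.039,True)[0]; print(P)
s=manip.grab_frame("scene")
# scene: adapter top ring in s3 crop centre (303,262)/5+(180,160)
print(plane(s,(180+303/5-.4,160+262/5-.4),.039))
go(.457,.05,.10,0)
E
```

```text
[0.45960323 0.05473589]
[[0.4586172 0.0523932]]
tool shift cm [19.23  7.48  5.72] turn -11.97 tcp [0.4683 0.2561 0.157 ] yaw -71.8 tilt [-2.2e-03 -8.0e-04 -1.0e+00] j6 1.61
```

```bash
python3 -m crank '[[2.5,0.9,0,0],[3.5,1.4,0,0],[3.5,1.4,0,0],[3.5,1.4,0,0],[3.5,1.4,0,0],[2.5,0.8,0,0],[0,0,0.5,-1],[0,0,0.5,-1],[0,0,0.5,-1],[0,0,0.5,-1]]' 1;python3 -m crank '[[0,0,0.5,-1],[0,0,0.2,-1],[0,0,0,-1],[0,0,0,-1],[0,0,0,-1],[0,0,0,-1],[0,0,0,-1],[0,0,0,-1],[0,0,0,0],[0,0,0,0]]'; python3 - <<'E'
from h import *
f=manip.grab_frame("wrist"); save(f["img"],"w10.png")
go(.4585,.0525,.10,0)
E
```

```text
time: 10.68
tool_pos: [0.4585, 0.0527, 0.1376]
tool_rot: [0.0, 0.915, -0.404, -0.0]
contact_force: [0.1, 0.4, 0.3]
gripper_width: 0.996
time: 11.52
tool_pos: [0.4586, 0.0531, 0.1309]
tool_rot: [-0.0, 1.0, -0.0, -0.0]
contact_force: [-0.6, -0.6, 0.3]
gripper_width: 1.003
tool shift cm [-0.01  0.06  3.1 ] turn 0.0 tcp [0.4586 0.0531 0.131 ] yaw 0.0 tilt [-6.e-04  0.e+00 -1.e+00] j6 -0.05
```

View pics/w10.png

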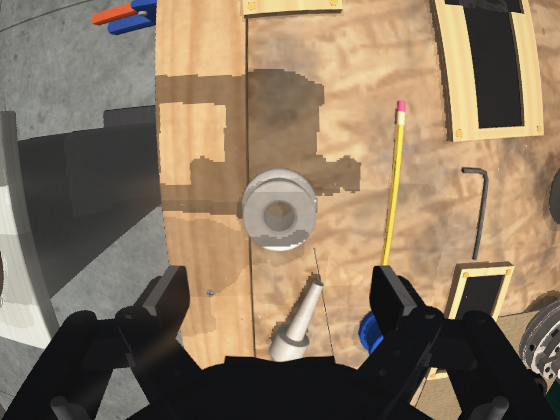

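```bash
python3 - <<'E'
from h import *
f=manip.grab_frame("wrist"); save(f["img"],"w11.png",(235,160,325,260),6)
print(plane(f,(279.5,215),.039,True)); print(proj(f,[[.4585,.0525,.039]],True))
E
```

```text
[[0.45913484 0.05352998]]
[[278.6605589  216.29676263]]
```

View pics/w11.png

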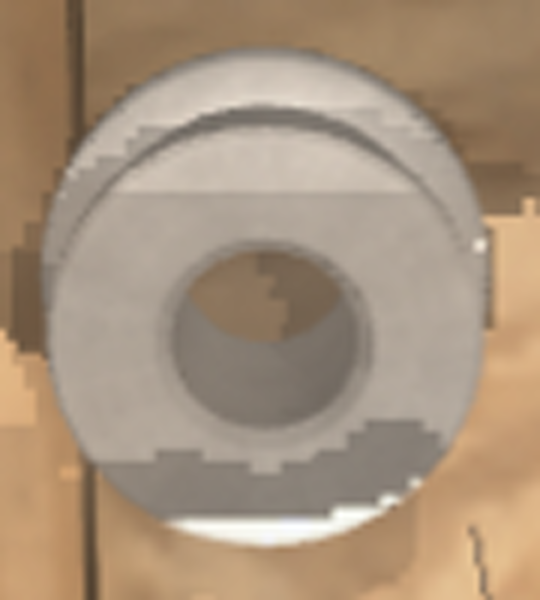

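```bash
python3 -m crank '[[0,0,2,0],[0,0,3,0],[0,0,3,0],[0,0,2,0],[0,0,1,0],[0,0,0.7,0],[0,0,0.5,0],[0,0,0,0],[0,0,0,0],[0,0,0,0]]';python3 -m crank '[[0,0,0,0],[0,0,0,0],[0,0,0,0],[0,0,0,0],[0,0,0,0],[0,0,0,0]]' 0
```

```text
time: 12.45
tool_pos: [0.4601, 0.0531, 0.0107]
tool_rot: [0.0, 1.0, 0.001, 0.001]
contact_force: [-0.3, 0.6, -0.2]
gripper_width: 0.998
time: 12.95
tool_pos: [0.46, 0.0531, 0.011]
tool_rot: [0.0, 1.0, 0.001, 0.001]
contact_force: [-1.9, 0.6, 7.0]
gripper_width: 0.677
```

```bash
python3 -m crank '[[0,0,0,0],[0,0,-0.5,0],[0,0,-1,0],[0,0,-2,0],[0,0,-3,0],[0,0,-3,0],[0,0,-3,0],[0,0,-1,0],[0,0,0,0],[0,0,0,0]]'; python3 - <<'E'
from h import *
f=manip.grab_frame("wrist"); save(f["img"],"w12.png")
go(.5125,-.4235,.15,0)
E
```

```text
time: 13.78
tool_pos: [0.4585, 0.0531, 0.1438]
tool_rot: [0.0, 1.0, 0.001, -0.0]
contact_force: [-0.2, 0.4, -3.1]
gripper_width: 0.67
tool shift cm [ 5.37 47.68 -0.78] turn 0.02 tcp [0.4576 0.0531 0.1424] yaw 0.1 tilt [-2.9e-03  1.0e-04 -1.0e+00] j6 -0.05
```

View pics/w12.png

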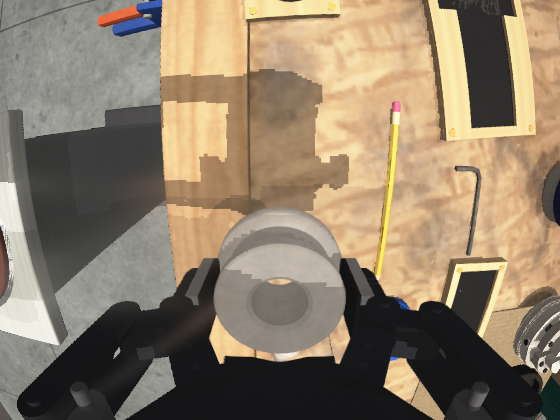

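```bash
python3 -m crank '[[-0.2,2,-0.2,0],[-0.2,3.5,-0.2,0],[-0.2,4,0,0],[-0.2,4,0,0],[-0.2,4,0,0],[-0.2,4,0,0],[-0.3,4,0,0],[-0.3,4,0,0],[-0.2,4,0,0],[-0.2,4,0,0]]';python3 -m crank '[[-0.3,4,0,0],[-0.3,3.5,0,0],[-0.2,2.3,0,0],[0,0,0,1],[0,0,0,1],[0,0,0,1],[0,0,0,1],[0,0,0,1],[0,0,0,1],[0,0,0,1]]';python3 -m crank '[[0,0,0,1],[0,0,0,1],[0,0,0,1],[0,0,0,1],[0,0,0,1],[0,0,0,1],[0,0,0,1],[0,0,0,1],[0,0,0,0],[0,0,0,0]]'; python3 - <<'E'
from h import *
f=manip.grab_frame("wrist"); save(f["img"],"w13.png")
go(.5125,-.4235,.10,-1.57)
E
```

```text
time: 14.67
tool_pos: [0.4358, -0.3227, 0.1447]
tool_rot: [-0.002, 1.0, 0.001, -0.002]
contact_force: [1.0, 0.1, -2.4]
gripper_width: 0.674
time: 15.5
tool_pos: [0.4287, -0.4185, 0.1443]
tool_rot: [-0.002, 0.933, -0.36, -0.003]
contact_force: [0.2, -0.0, -1.5]
gripper_width: 0.673
time: 16.33
tool_pos: [0.4291, -0.4188, 0.1454]
tool_rot: [-0.0, 0.709, -0.705, -0.002]
contact_force: [1.5, -0.7, -2.2]
gripper_width: 0.669
tool shift cm [ 0.5  -8.33  4.58] turn 0.04 tcp [ 0.4293 -0.4191  0.146 ] yaw -89.7 tilt [-0.0023  0.0029 -1.    ] j6 0.67
```

View pics/w13.png

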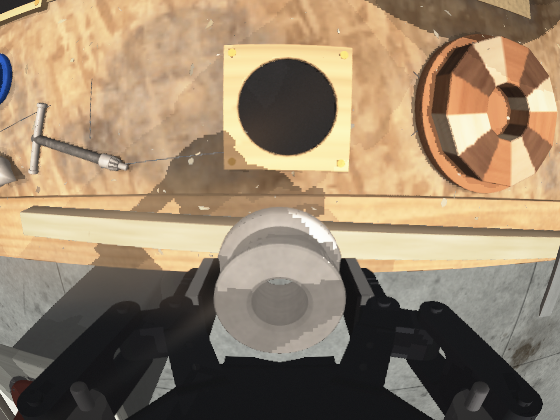

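```bash
cat >> h.py <<'E'
def contour_pts(im,box,thr,z,f,fish,s=6):
    x0,y0,x1,y1=box
    g=cv2.resize(im[y0:y1,x0:x1].max(2),None,fx=s,fy=s,interpolation=cv2.INTER_CUBIC)
    c,_=cv2.findContours((g<thr).astype(np.uint8),0,cv2.CHAIN_APPROX_NONE); c=max(c,key=cv2.contourArea)[:,0]
    return (plane(f,(c+.5)/s-.5+[x0,y0],z,fish)*1000).astype(np.float32)
E
python3 - <<'E'
from h import *
f=manip.grab_frame("wrist")
P=contour_pts(f["img"],(230,50,346,163),75,.012,f,True); (cx,cy),r=cv2.minEnclosingCircle(P); print(cx,cy,2*r,P.min(0),P.max(0))
go(cx/1000,cy/1000,.03)
E
```

```text
510.9513244628906 -424.0989990234375 82.1161880493164 [ 470.1433  -464.77768] [ 551.81366 -383.243  ]
tool shift cm [ 0.54 -8.17 11.64] turn 0.0 tcp [ 0.4295 -0.4193  0.1465] yaw -89.7 tilt [-0.0018  0.0022 -1.    ] j6 0.67
```

```bash
python3 -m crank '[[0.1,-1.5,0,0],[0.2,-2.5,0,0],[0.2,-2.5,1,0],[0,-1.7,2,0],[0,0,2.5,0],[0,0,2.5,0],[0,0,2,0],[0,0,1,0],[0,0,0,0],[0,0,0,0]]'; python3 - <<'E'
from h import *
f=manip.grab_frame("wrist"); save(f["img"],"w14.png")
s=manip.grab_frame("scene"); save(s["img"],"s7.png",(310,260,430,370),6)
go(.511,-.424,.018)
E
```

```text
time: 17.27
tool_pos: [0.5119, -0.4247, 0.038]
tool_rot: [-0.0, 0.708, -0.706, -0.0]
contact_force: [-1.2, 0.2, -0.6]
gripper_width: 0.671
tool shift cm [-0.2   0.2   2.24] turn 0.0 tcp [ 0.513  -0.4259  0.0404] yaw -89.8 tilt [ 0.0023 -0.0024 -1.    ] j6 0.76
```

View pics/w14.png

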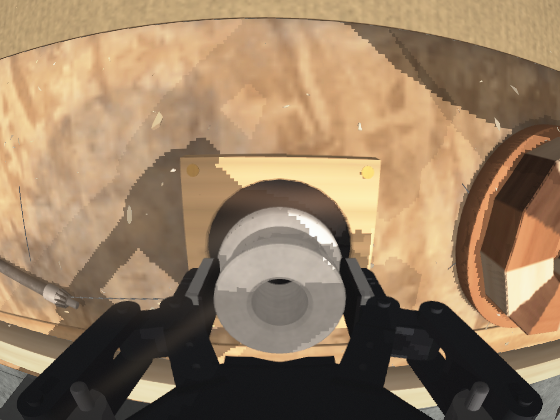

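View pics/s7.png

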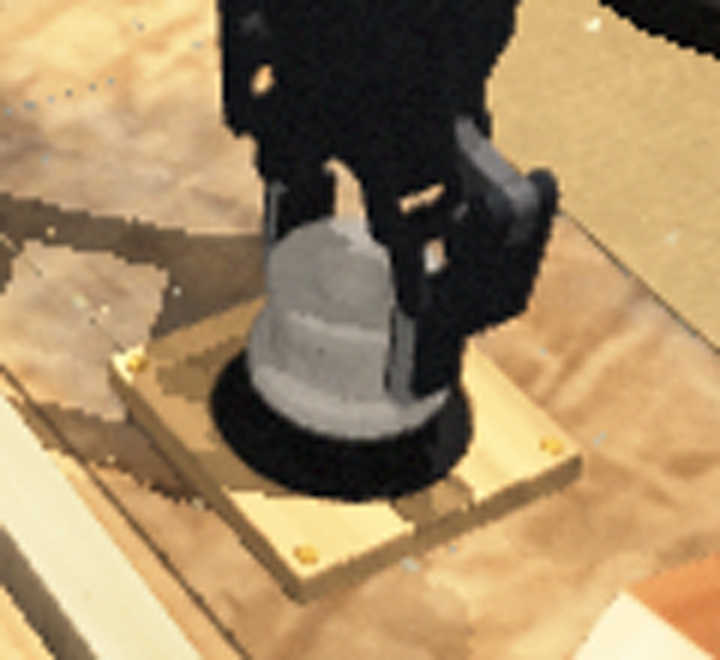

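```bash
python3 -m crank '[[0,0.1,0.7,0],[0,0,0.7,0],[0,0,0.4,0],[0,0,0.2,0],[0,0,0,0],[0,0,0,0],[0,0,0,0]]'; python3 -m crank '[[0,0,0.1,0],[0,0,0,0],[0,0,0,0]]'; python3 -m crank '[[0,0,0.1,0],[0,0,0,0],[0,0,0,0]]'
```

```text
time: 17.95
tool_pos: [0.5111, -0.4248, 0.0182]
tool_rot: [-0.0, 0.708, -0.706, 0.0]
contact_force: [0.9, -1.1, -1.9]
gripper_width: 0.672
time: 18.2
tool_pos: [0.5113, -0.425, 0.0181]
tool_rot: [0.0, 0.708, -0.706, 0.0]
contact_force: [-1.4, 2.1, 4.1]
gripper_width: 0.673
time: 18.45
tool_pos: [0.5115, -0.4251, 0.0181]
tool_rot: [0.0, 0.708, -0.706, 0.0]
contact_force: [-2.4, 3.8, 8.9]
gripper_width: 0.672
```

```bash
python3 -m crank '[[0,0,-0.1,0],[0,0,0,0]]'; python3 -m crank '[[0,0,0,0],[0,0,0,0],[0,0,0,0],[0,0,0,0]]' 1; python3 -m crank '[[0,0,-1,0],[0,0,-2,0],[0,0,-3,0],[0,0,-3,0],[0,0,-3,0],[0,1,-2,0],[0,2,0,0],[0,2,0,0],[0,0,0,0],[0,0,0,0]]'; python3 - <<'E'
from h import *
f=manip.grab_frame("wrist"); save(f["img"],"w15.png")
s=manip.grab_frame("scene"); save(s["img"],"s8.png",(310,260,430,370),6)
t=manip.grab_frame("top"); save(t["img"],"t4.png",(290,140,480,265),4)
E
```

```text
time: 18.62
tool_pos: [0.5115, -0.4251, 0.0181]
tool_rot: [-0.0, 0.708, -0.706, 0.001]
contact_force: [-1.7, 1.0, 5.6]
gripper_width: 0.675
time: 18.95
tool_pos: [0.5109, -0.4247, 0.0168]
tool_rot: [-0.0, 0.708, -0.706, -0.0]
contact_force: [-0.1, -0.8, 0.1]
gripper_width: 0.998
time: 19.78
tool_pos: [0.4607, -0.4251, 0.158]
tool_rot: [-0.0, 0.708, -0.707, 0.0]
contact_force: [0.3, -0.6, 0.5]
gripper_width: 0.998
```

View pics/w15.png

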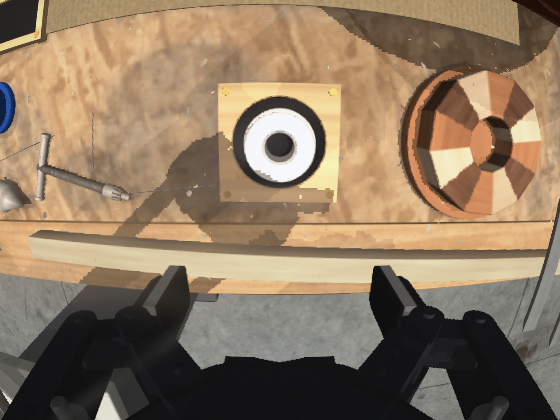

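View pics/s8.png

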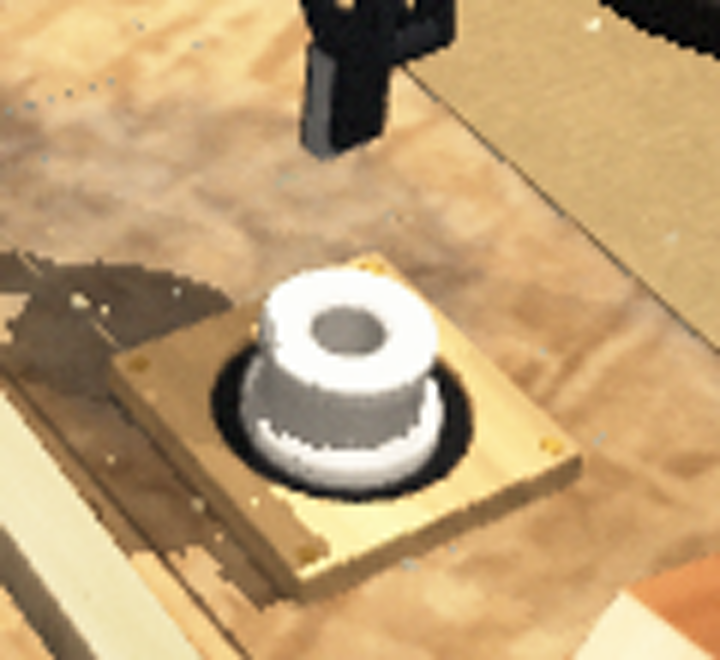

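View pics/t4.png

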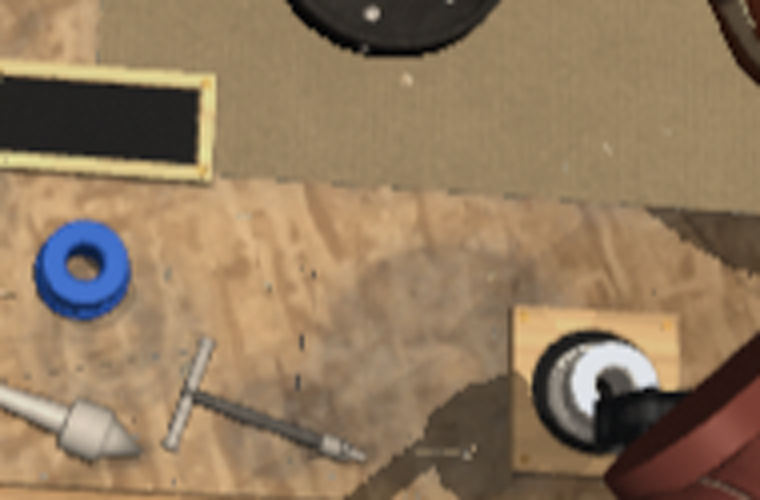

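```bash
python3 -m crank '[[-2.5,0,0,-0.8],[-4,0,0,0],[-4,0,0,0],[-4,0,0,0],[-4,0,0,0],[-4,0,0,0],[-4,0,0,0],[-4,0,0,0],[-2.5,0,0,0],[0,0,0,-1]]'; python3 -m crank '[[0,0,0,-1],[0,0,0,-1],[0,0,0,-1],[0,0,0,-1],[0,0,0,-1],[0,0,0,-1],[0,0,0,-1],[0,0,0,-1],[0,0,0,-1],[0,0,0,-1]]';python3 -m crank '[[0,0,0,0],[0,0,0,0],[0,0,0,0]]'; python3 - <<'E'
from h import *
f=manip.grab_frame("wrist"); save(f["img"],"w16.png")
go(.467,-.095,.1,np.radians(-18.5))
t=manip.grab_frame("top"); save(t["img"],"t5.png",(130,140,330,265),4)
E
```

```text
time: 20.77
tool_pos: [0.4345, -0.0918, 0.1571]
tool_rot: [-0.001, 0.774, -0.634, -0.001]
contact_force: [0.0, -0.2, -0.4]
gripper_width: 1.002
time: 21.6
tool_pos: [0.4352, -0.0957, 0.1574]
tool_rot: [-0.0, 0.987, -0.163, -0.0]
contact_force: [-0.4, -0.1, -0.2]
gripper_width: 0.998
time: 21.85
tool_pos: [0.4349, -0.0959, 0.1574]
tool_rot: [-0.0, 0.986, -0.166, -0.0]
contact_force: [-0.3, 1.0, 0.1]
gripper_width: 0.996
tool shift cm [ 3.01 -1.14  5.73] turn -0.1 tcp [ 0.4348 -0.0959  0.1573] yaw -19.1 tilt [-1.e-04  1.e-04 -1.e+00] j6 -0.05
```

View pics/w16.png

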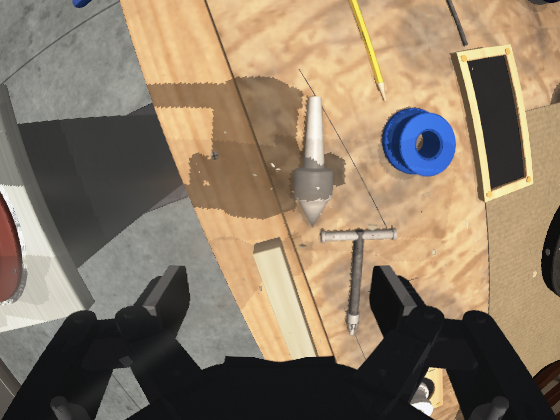

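View pics/t5.png

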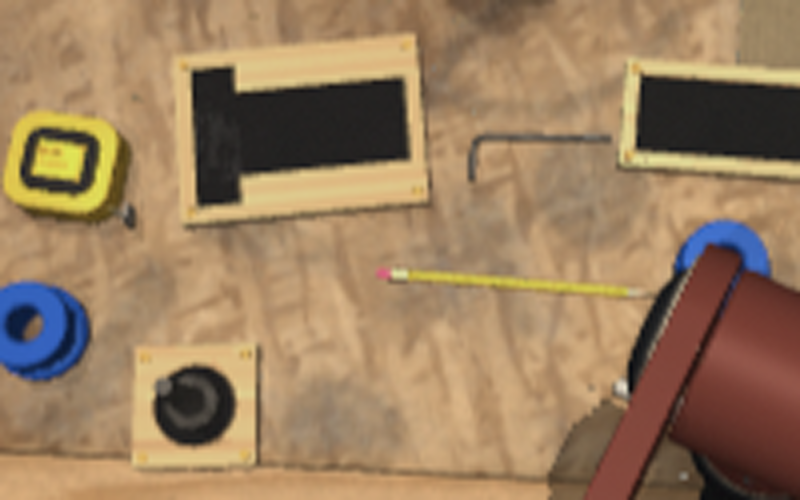

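```bash
python3 - <<'E'
from h import *
f=manip.grab_frame("wrist"); save(f["img"],"w17.png",(270,80,410,340),3); save(f["img"],"w17b.png",(440,30,550,210),4)
E
```

```text
(no output)
```

View pics/w17.png

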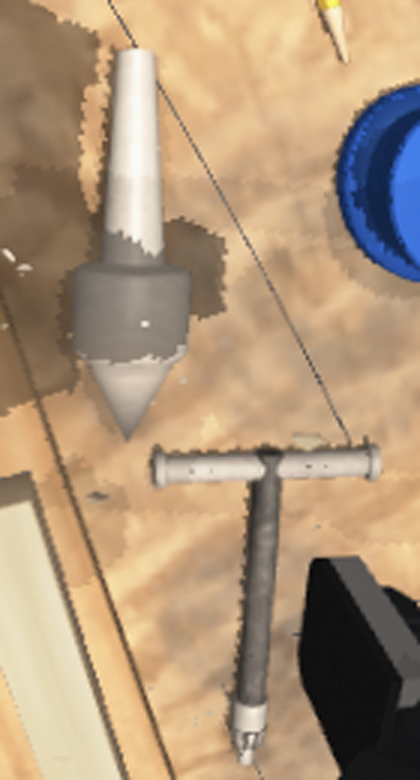

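View pics/w17b.png

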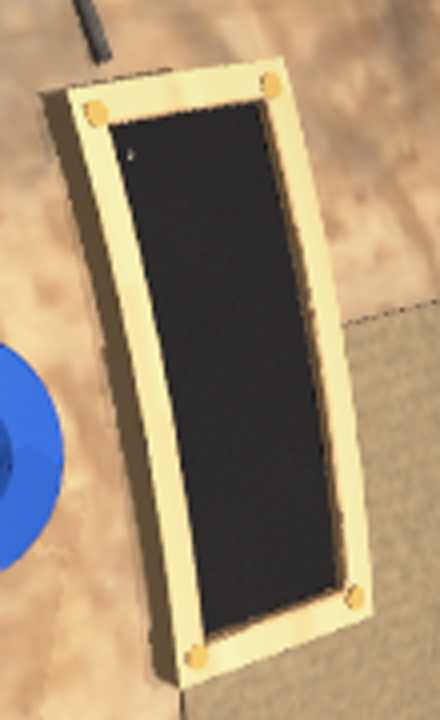

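```bash
python3 - <<'E'
from h import *
f=manip.grab_frame("wrist")
c=lambda p,o,s:(np.array(p)+.5)/s-.5+np.array(o)
def pr(n,p,z,o=(270,80),s=3): 
    q=plane(f,c(p,o,s),z,True); print(n,q.round(4).tolist()); return q
a=pr("tail end",[138,50],.018)[0]; b=pr("tip",[127,437],.018)[0]
pr("body edges mid",[[75,312],[189,312]],.018)
d=a-b; print("heading",np.degrees(np.arctan2(d[1],d[0])),np.linalg.norm(d),"mid",(a+b)/2,"grip",(a+b)/2-.022*d/np.linalg.norm(d))
e=pr("bar ends",[[155,468],[378,461]],.007); k=pr("key tip",[246,762],.006)[0]; m=e.mean(0); d=m-k
print("key heading",np.degrees(np.arctan2(d[1],d[0])),np.linalg.norm(d),np.linalg.norm(e[0]-e[1]))
r=pr("recess",[[110,127],[262,102],[342,587],[205,637]],.012,(440,30),4); print(r.mean(0))
r=pr("board",[[68,90],[284,58],[372,613],[180,688]],.012,(440,30),4); print(r.mean(0), np.degrees(np.arctan2(*(r[0]-r[3])[::-1])),np.degrees(np.arctan2(*(r[1]-r[2])[::-1])))
E
```

```text
tail end [[0.4943, -0.0196]]
tip [[0.4555, -0.129]]
body edges mid [[0.4527, -0.0866], [0.4849, -0.0976]]
heading 70.4684644907516 0.11607508301383462 mid [ 0.47489969 -0.07427875] grip [ 0.46754452 -0.09501282]
bar ends [[0.4608, -0.1462], [0.5335, -0.1697]]
key tip [[0.4608, -0.2758]]
key heading 72.88564125114586 0.12337313022067611 0.07636661925123248
recess [[0.6534, -0.0237], [0.7064, -0.025], [0.703, -0.1592], [0.6506, -0.1578]]
[ 0.67833846 -0.09143932]
board [[0.6442, -0.0127], [0.7191, -0.0145], [0.7144, -0.1703], [0.6402, -0.1691]]
[ 0.67946356 -0.09167361] 88.53571273975307 88.24838834257926
```

```bash
python3 -m crank '[[1,-0.4,1,0.05],[1,-0.4,2,0],[1,-0.4,2.5,0],[0,0,3,0],[0,0,1.5,0],[0,0,0,0],[0,0,0,0],[0,0,0,0]]'; python3 - <<'E'
from h import *
f=manip.grab_frame("wrist"); save(f["img"],"w18.png"); go(.4677,-.0945,.003,np.radians(-19.5))
E
```

```text
time: 22.72
tool_pos: [0.4679, -0.095, 0.0587]
tool_rot: [0.0, 0.986, -0.168, 0.001]
contact_force: [0.1, -0.5, -1.0]
gripper_width: 1.0
tool shift cm [-0.09 -0.04  5.62] turn 0.02 tcp [ 0.4683 -0.0951  0.0592] yaw -19.4 tilt [ 0.0031 -0.0012 -1.    ] j6 -0.02
```

View pics/w18.png

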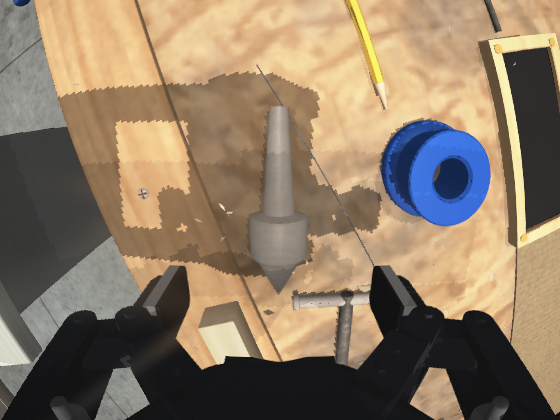

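```bash
python3 - <<'E'
from h import *
f=manip.grab_frame("wrist"); print(plane(f,[[237,303],[200,316]],.02,True)); print(plane(f,[[237,303],[200,316]],.0,True))
E
```

```text
[[ 0.42767337 -0.12747361]
 [ 0.39863261 -0.12988203]]
[[ 0.42051821 -0.13876733]
 [ 0.38828251 -0.14144071]]
```

```bash
python3 -m crank '[[-0.05,0,2,0],[0,0,2,0],[0,0,1,0],[0,0,0.5,0],[0,0,0,0],[0,0,0,0],[0,0,0,0]]'; python3 -m crank '[[0,0,0,0],[0,0,0,0],[0,0,0,0],[0,0,0,0],[0,0,0,0],[0,0,0,0],[0,0,0,0]]' 0
```

```text
time: 23.4
tool_pos: [0.4675, -0.0948, 0.0036]
tool_rot: [0.0, 0.986, -0.168, 0.001]
contact_force: [0.6, 0.2, 0.3]
gripper_width: 1.003
time: 23.98
tool_pos: [0.4668, -0.0945, 0.0029]
tool_rot: [0.0, 0.986, -0.168, 0.0]
contact_force: [-0.9, 0.1, 6.2]
gripper_width: 0.38
```

```bash
python3 -m crank '[[0,0,0,0],[0,0,-0.5,0],[0,0,-1,0],[0,0,-2,0],[0,0,-3,0],[0,0,-3,0],[0,0,-3,0],[0,0,-1,0],[0,0,0,0],[0,0,0,0]]'; python3 - <<'E'
from h import *
f=manip.grab_frame("wrist"); save(f["img"],"w19.png"); go(.68,-.092-.022,.14,np.radians(-1.6))
s=manip.grab_frame("scene"); save(s["img"],"s9.png",(200,120,400,270),4)
E
```

```text
time: 24.82
tool_pos: [0.4662, -0.0943, 0.1368]
tool_rot: [-0.0, 0.986, -0.168, -0.0]
contact_force: [0.2, 0.1, -3.4]
gripper_width: 0.376
tool shift cm [20.92 -5.23 -0.53] turn -2.96 tcp [ 0.4653 -0.094   0.1353] yaw -19.4 tilt [-0.0028  0.001  -1.    ] j6 -0.02
```

View pics/w19.png

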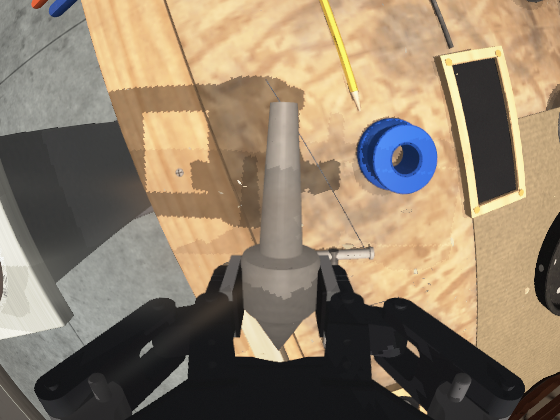

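View pics/s9.png

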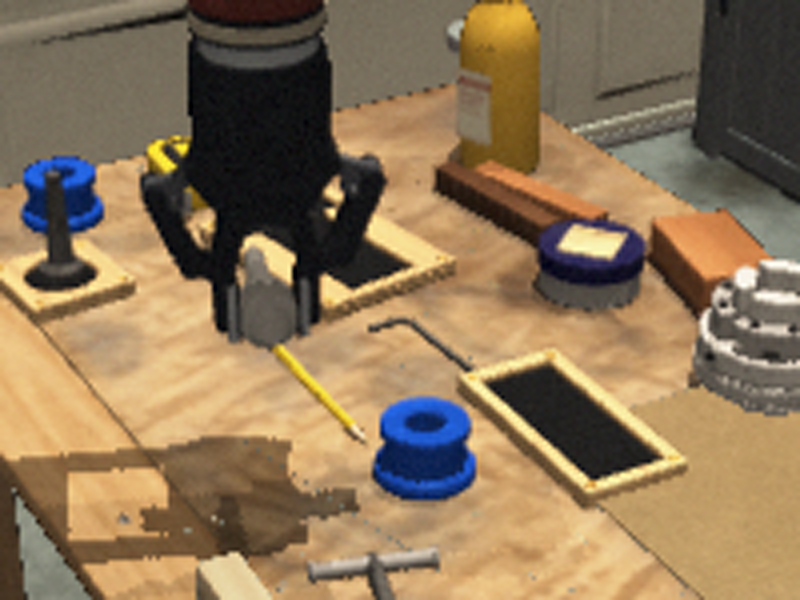

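```bash
python3 -m crank '[[0,0,0,-1],[0,0,0,-1],[0,0,0,-1],[2,0.2,0,0],[3.5,0.2,0,0],[4,0.2,0,0],[4,0.2,0,0],[4,0.2,0,0],[3,0.2,0,0],[1,0.2,0,0]]'; python3 -m crank '[[0,0,0,0],[0,0,0,0],[0,0,0,0]]'; python3 - <<'E'
from h import *
f=manip.grab_frame("wrist"); save(f["img"],"w20.png"); go(.68,-.092-.022,.06,np.radians(-1.6))
E
```

```text
time: 25.75
tool_pos: [0.6832, -0.1133, 0.1334]
tool_rot: [-0.001, 1.0, -0.011, -0.001]
contact_force: [-1.9, 0.7, -2.2]
gripper_width: 0.379
time: 26.0
tool_pos: [0.6793, -0.1131, 0.1349]
tool_rot: [-0.001, 1.0, -0.012, -0.002]
contact_force: [0.4, 0.7, -2.1]
gripper_width: 0.374
tool shift cm [0.08 0.09 7.57] turn 0.04 tcp [ 0.6794 -0.1132  0.1357] yaw -1.4 tilt [-3.e-03  8.e-04 -1.e+00] j6 -0.25
```

View pics/w20.png

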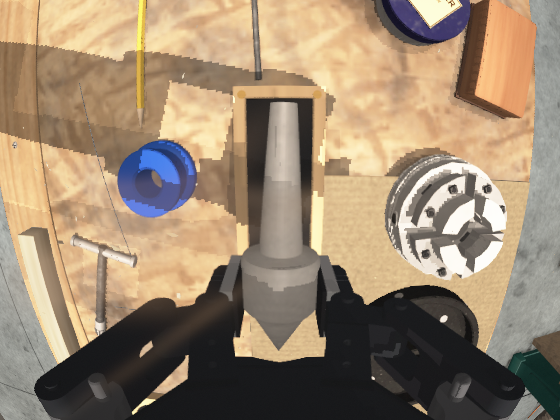

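```bash
python3 - <<'E'
from h import *
f=manip.grab_frame("wrist"); save(f["img"],"w21.png",(220,70,340,260),4)
E
```

```text
(no output)
```

View pics/w21.png

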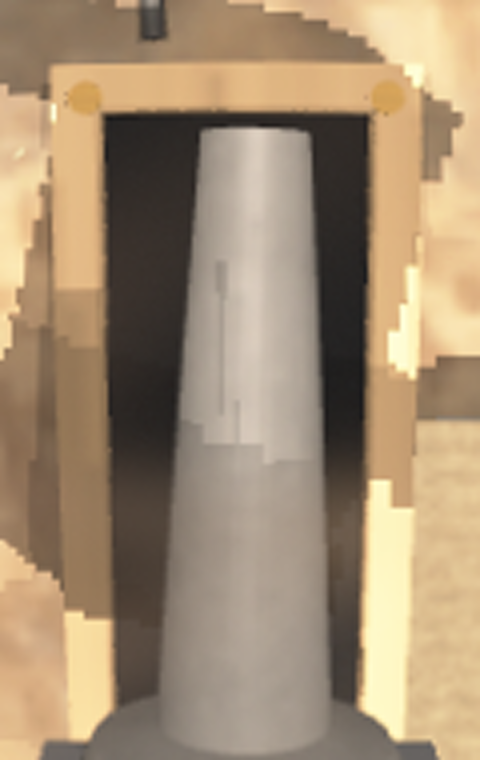

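```bash
python3 - <<'E'
from h import *
f=manip.grab_frame("wrist")
c=lambda p:(np.array(p)+.5)/4-.5+[220,70]
q=plane(f,c([[104,115],[369,115],[113,640],[360,640]]),.012,True); print(q.round(4)); 
print("angle",np.degrees(np.arctan2(*(q[0]-q[2])[::-1])),np.degrees(np.arctan2(*(q[1]-q[3])[::-1])))
top=(q[0]+q[1])/2; v=(q[0]-q[2]+q[1]-q[3]); v/=np.linalg.norm(v); print("recess centre",top-v*.0685,"dir",v)
# held centre axis at height ~ .1353+.0145
z=.1357+.0150
t=plane(f,c([[202,133],[310,133]]),z,True); print("tail end",t, t.mean(0))
b=plane(f,c([[162,715],[332,715]]),z,True); print("neck",b.mean(0)); d=t.mean(0)-b.mean(0); print("axis angle",np.degrees(np.arctan2(d[1],d[0])))
print(tcp()[0])
E
```

```text
[[ 0.6547 -0.0236]
 [ 0.7082 -0.0249]
 [ 0.6518 -0.1357]
 [ 0.7058 -0.1369]]
angle 88.50820193807007 88.78538743291129
recess centre [ 0.67983485 -0.09273476] dir [0.02361638 0.99972109]
tail end [[ 0.67834572 -0.0337482 ]
 [ 0.68880801 -0.03396169]] [ 0.68357686 -0.03385495]
neck [ 0.68138313 -0.09433495]
axis angle 87.92267630232325
[ 0.6799074  -0.11328272  0.13680566]
```

```bash
python3 -m crank '[[-0.1,0,2,0],[0,0,3,0],[0,0,3,0],[0,0,1.5,0],[0,0,0.5,0],[0,0,0,0],[0,0,0,0],[0,0,0,0]]'; python3 - <<'E'
from h import *
f=manip.grab_frame("wrist"); save(f["img"],"w22.png");  go(.6798,-.1135,.012,np.radians(-1.6))
s=manip.grab_frame("scene"); save(s["img"],"s10.png",(260,160,400,270),5)
E
```

```text
time: 26.82
tool_pos: [0.6818, -0.114, 0.0401]
tool_rot: [0.001, 1.0, -0.012, 0.002]
contact_force: [0.1, -0.5, -1.3]
gripper_width: 0.377
tool shift cm [-0.22 -0.04  2.81] turn 0.04 tcp [ 0.6819 -0.114   0.0401] yaw -1.3 tilt [ 0.0043 -0.0012 -1.    ] j6 -0.25
```

View pics/w22.png

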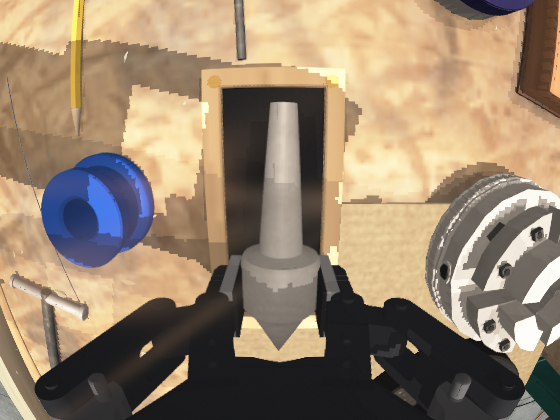

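View pics/s10.png

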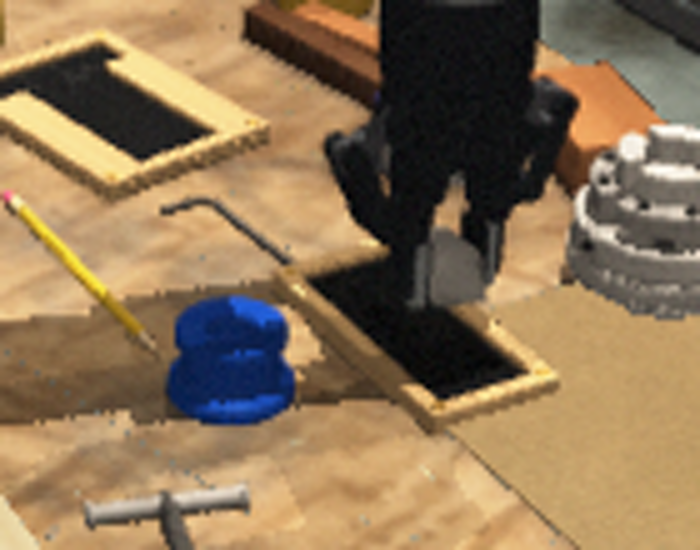

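```bash
python3 - <<'E'
from h import *
f=manip.grab_frame("wrist"); save(f["img"],"w23.png",(190,60,360,270),3)
p=tcp()[0]; z=p[2]+.0150
print("recess",plane(f,[[222,90],[327,90],[222,225],[321,225]],.012,True))
print("tail",plane(f,[[271,103],[298,103]],z,True),"neck",plane(f,[[260,248],[302,248]],z,True),p)
E
```

```text
recess [[ 0.65455481 -0.02477993]
 [ 0.7089161  -0.02621999]
 [ 0.65042847 -0.09843542]
 [ 0.70582618 -0.0997582 ]]
tail [[ 0.68064409 -0.03447923]
 [ 0.69108489 -0.03468193]] neck [[ 0.67420308 -0.09449542]
 [ 0.69218318 -0.09495153]] [ 0.68142751 -0.11382548  0.03950274]
```

View pics/w23.png

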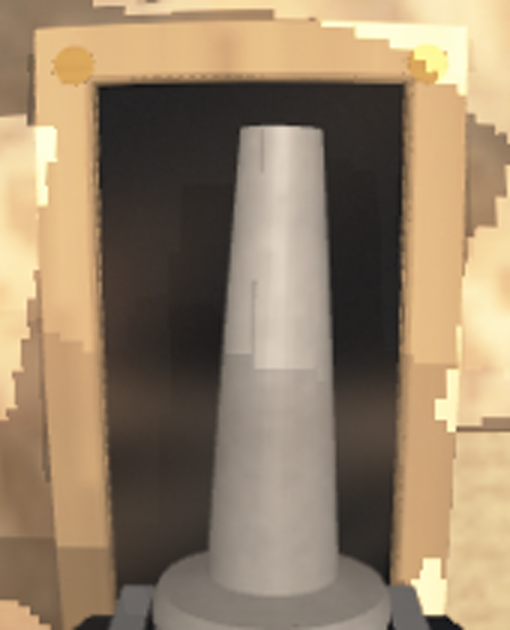

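```bash
python3 -m crank '[[-0.2,0,0,-0.2],[-0.25,0,1,0],[0,0,0.8,0],[0,0,0.4,0],[0,0,0.2,0],[0,0,0,0],[0,0,0,0],[0,0,0,0]]'; python3 -m crank '[[0,0,0.15,0],[0,0,0.15,0],[0,0,0,0],[0,0,0,0],[0,0,0,0]]'
```

```text
time: 27.63
tool_pos: [0.6759, -0.1135, 0.0135]
tool_rot: [0.0, 1.0, -0.001, 0.0]
contact_force: [-0.3, -0.3, -2.2]
gripper_width: 0.377
time: 28.05
tool_pos: [0.6756, -0.1134, 0.0103]
tool_rot: [-0.0, 1.0, -0.001, -0.0]
contact_force: [-0.1, 0.4, -2.2]
gripper_width: 0.38
```

```bash
python3 -m crank '[[0,0,0.1,0],[0,0,0,0],[0,0,0,0],[0,0,0,0]]';python3 - <<'E'
from h import *
f=manip.grab_frame("wrist"); save(f["img"],"w24.png",(190,60,360,270),3)
E
```

```text
time: 28.38
tool_pos: [0.6759, -0.1135, 0.01]
tool_rot: [0.0, 1.0, -0.001, 0.0]
contact_force: [-2.1, 0.1, 2.5]
gripper_width: 0.38
```

View pics/w24.png

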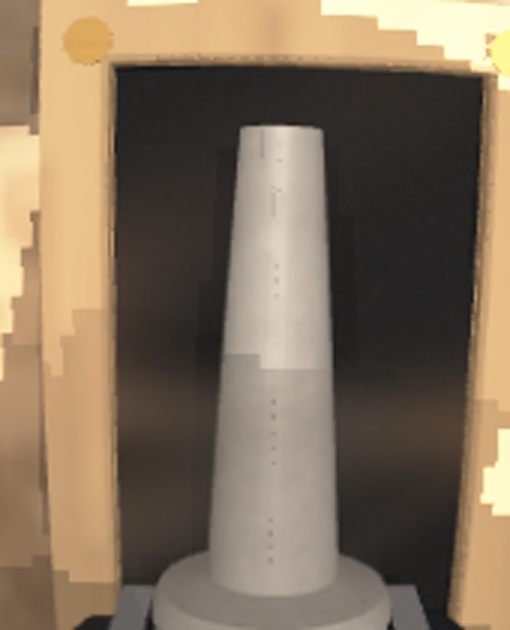

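```bash
python3 -m crank '[[0,0,-0.25,0],[0.25,0,0,0.1],[0,0,0,0],[0,0,0,0],[0,0,0.2,0],[0,0,0,0],[0,0,0,0],[0,0,0,0]]'; python3 -m crank '[[0,0,0,0],[0,0,0,0],[0,0,0,0],[0,0,0,0]]' 0.6;  python3 -m crank '[[0,0,-0.5,0],[0,0,-1,0],[0,0,-2,0],[0,0,-3,0],[0,0,-3,0],[0,0.5,-3,0],[0,1.5,-1,0],[0,2,0,0],[0,0,0,0],[0,0,0,0]]';python3 - <<'E'
from h import *
f=manip.grab_frame("wrist"); save(f["img"],"w25.png")
s=manip.grab_frame("scene"); save(s["img"],"s11.png",(260,160,400,270),5)
E
```

```text
time: 29.1
tool_pos: [0.6783, -0.1135, 0.01]
tool_rot: [0.0, 1.0, -0.007, 0.0]
contact_force: [0.7, -0.0, 1.1]
gripper_width: 0.378
time: 29.43
tool_pos: [0.6781, -0.1134, 0.0098]
tool_rot: [-0.0, 1.0, -0.007, -0.0]
contact_force: [-0.6, -0.0, -0.5]
gripper_width: 0.599
time: 30.27
tool_pos: [0.6773, -0.1547, 0.1449]
tool_rot: [-0.0, 1.0, -0.008, 0.0]
contact_force: [-0.8, 0.8, -0.3]
gripper_width: 0.601
```

View pics/w25.png

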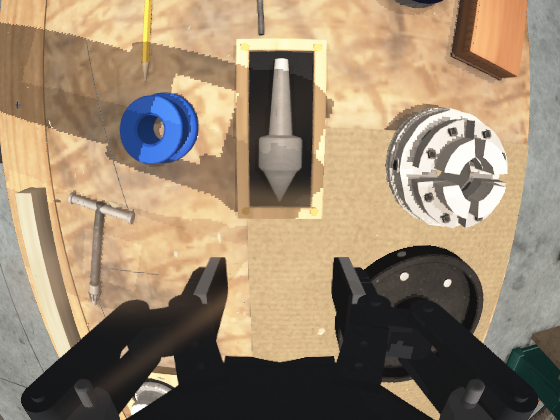

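View pics/s11.png

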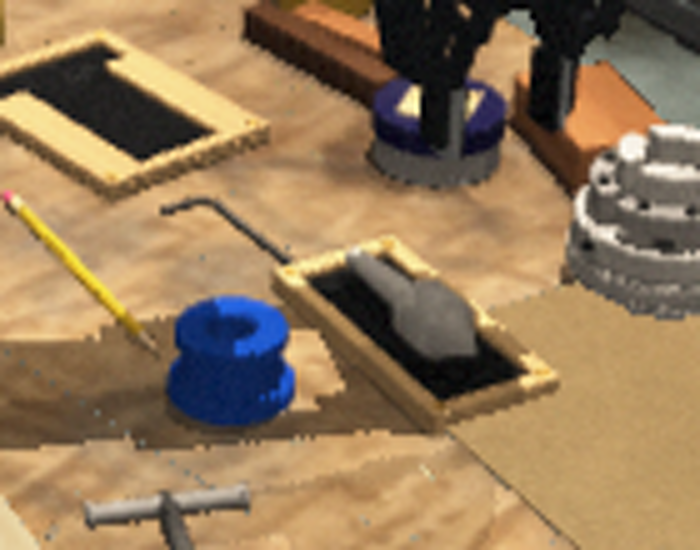

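```bash
python3 -m crank '[[-2.5,0.6,0,0],[-3.5,0.7,0,0],[-3.5,0.7,0,0],[-3.5,0.8,0,0],[-3.5,0.8,0,0],[-2.5,0.5,0,0],[0,0,0.5,1],[0,0,0.5,1],[0,0,0,0.8],[0,0,0,0]]' 0.5; python3 -m crank '[[0,0,0,0],[0,0,0,0]]'; python3 - <<'E'
from h import *
f=manip.grab_frame("wrist"); save(f["img"],"w26.png"); save(f["img"],"w26b.png",(220,140,340,290),5)
go(.486,-.193,.06,np.radians(-17.5))
E
```

```text
time: 31.2
tool_pos: [0.4863, -0.1911, 0.1337]
tool_rot: [-0.0, 0.988, -0.153, -0.001]
contact_force: [1.1, -0.1, -0.2]
gripper_width: 0.498
time: 31.37
tool_pos: [0.4871, -0.1915, 0.1346]
tool_rot: [-0.0, 0.988, -0.151, -0.0]
contact_force: [0.2, 1.4, 0.6]
gripper_width: 0.501
tool shift cm [-0.07  0.17  7.47] turn 0.01 tcp [ 0.4872 -0.1916  0.1347] yaw -17.4 tilt [-1.e-04  2.e-04 -1.e+00] j6 -0.21
```

View pics/w26.png

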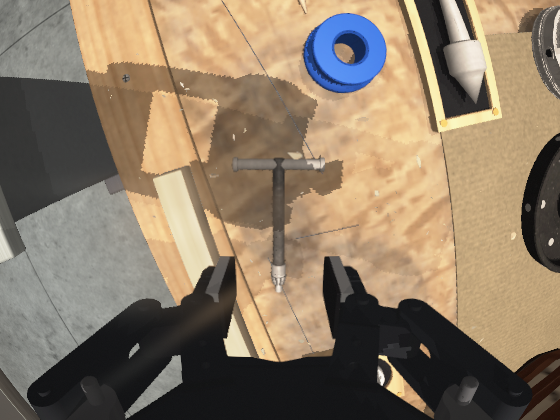

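View pics/w26b.png

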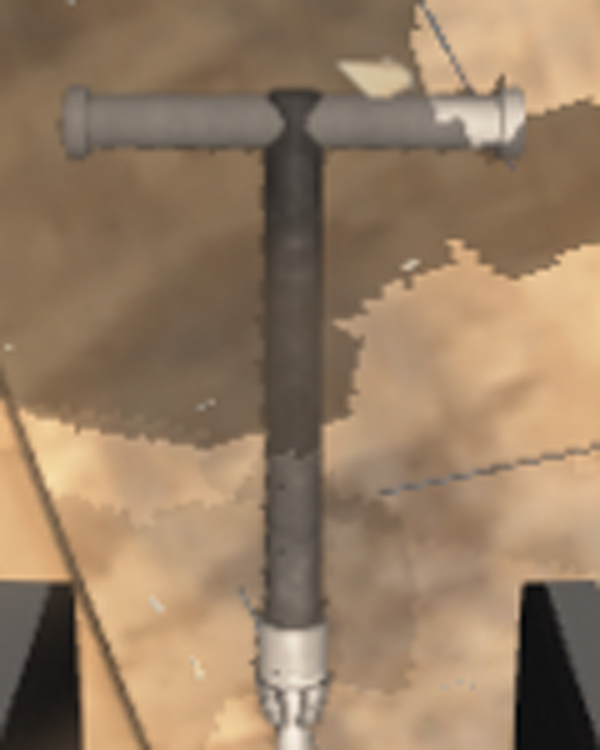

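```bash
python3 - <<'E'
from h import *
f=manip.grab_frame("wrist")
c=lambda p:(np.array(p)+.5)/5-.5+[220,140]
q=plane(f,c([[294,120],[293,610]]),.007,True); d=q[0]-q[1]; d/=np.linalg.norm(d); g=q[0]-.037*d; print(q,np.degrees(np.arctan2(d[1],d[0])),"grip",g)
go(*g,.06,np.arctan2(d[1],d[0])-np.pi/2)
print("batten top edge",plane(f,[[188,170],[250,355]],.02,True))
E
```

```text
[[ 0.49697589 -0.15872786]
 [ 0.46979778 -0.24453798]] 72.4257636303614 grip [ 0.48580406 -0.19400095]
tool shift cm [-0.06  0.26  7.48] turn 0.02 tcp [ 0.4872 -0.1917  0.1348] yaw -17.5 tilt [-0.e+00  1.e-04 -1.e+00] j6 -0.21
batten top edge [[ 0.42544216 -0.13876457]
 [ 0.41085266 -0.33441817]]
```

```bash
python3 -m crank '[[-0.05,0.25,2,0],[0,0,3,0],[0,0,3,0],[0,0,2,0],[0,0,1.5,0],[0,0,0.7,0],[0,0,0,0],[0,0,0,0],[0,0,0,0]]'; python3 - <<'E'
from h import *
go(.4858,-.194,.002)
E
```

```text
time: 32.22
tool_pos: [0.4869, -0.1948, 0.0143]
tool_rot: [0.0, 0.988, -0.152, 0.001]
contact_force: [0.0, -1.1, 0.6]
gripper_width: 0.498
tool shift cm [-0.14 -0.04  1.23] turn 0.0 tcp [ 0.4869 -0.1948  0.0143] yaw -17.5 tilt [ 0.0022 -0.0013 -1.    ] j6 -0.22
```

```bash
python3 -m crank '[[-0.1,0,0.7,0],[0,0,0.4,0],[0,0,0,0],[0,0,0,0],[0,0,0,0]]'; python3 - <<'E'
from h import *
f=manip.grab_frame("wrist"); save(f["img"],"w27.png"); go(.4858,-.194,.002)
E
```

```text
time: 32.63
tool_pos: [0.4849, -0.1939, 0.0019]
tool_rot: [0.0, 0.988, -0.153, 0.0]
contact_force: [0.1, -0.0, 1.1]
gripper_width: 0.499
tool shift cm [ 0.08 -0.02 -0.  ] turn 0.0 tcp [ 0.485  -0.1939  0.002 ] yaw -17.6 tilt [ 2.e-04 -1.e-04 -1.e+00] j6 -0.22
```

View pics/w27.png

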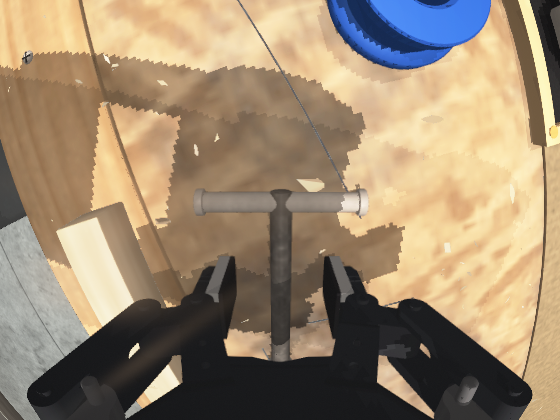

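```bash
python3 -m crank '[[0,0,0,0],[0,0,0,0],[0,0,0,0],[0,0,0,0],[0,0,0,0],[0,0,0,0],[0,0,0,0]]' 0; python3 -m crank '[[0,0,-0.3,0],[0,0,-0.7,0],[0,0,-1.5,0],[0,0,-2.5,0],[0,0,-3,0],[0,0,-2,0],[0,0,0,0],[0,0,0,0],[0,0,0,0]]';python3 - <<'E'
from h import *
f=manip.grab_frame("wrist"); save(f["img"],"w28.png"); go(.6,.18,.13,np.radians(7))
s=manip.grab_frame("scene"); save(s["img"],"s12.png",(220,140,400,290),4)
E
```

```text
time: 33.27
tool_pos: [0.4851, -0.194, 0.0021]
tool_rot: [0.0, 0.988, -0.153, 0.0]
contact_force: [0.1, 1.1, 1.9]
gripper_width: 0.084
time: 34.02
tool_pos: [0.484, -0.1934, 0.1006]
tool_rot: [-0.0, 0.988, -0.153, -0.001]
contact_force: [-0.9, 0.7, -2.2]
gripper_width: 0.082
tool shift cm [ -0.16 -39.09  -2.98] turn -4.09 tcp [ 0.4836 -0.1932  0.0999] yaw -17.6 tilt [-0.0029  0.0017 -1.    ] j6 -0.22
```

View pics/w28.png

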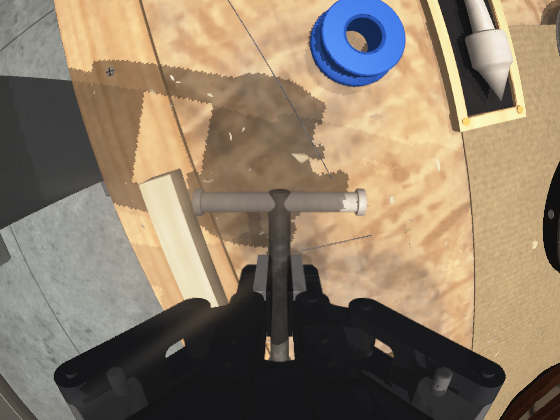

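View pics/s12.png

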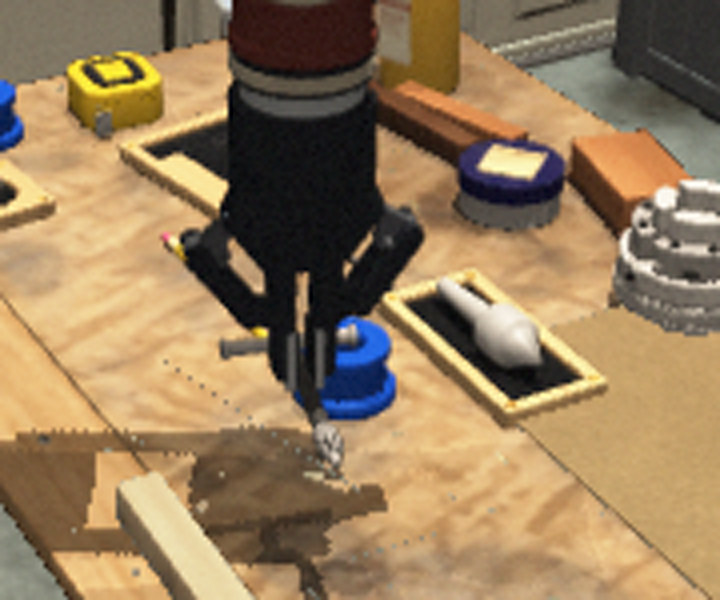

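```bash
python3 -m crank '[[0,-1.5,-1,0],[0,-3,-1,0],[0.3,-4,-1,0],[0.5,-4,0,0],[0.5,-4,0,0],[0.5,-4,0,0],[0.5,-4,0,0],[0.5,-3,0,-1],[0,-2,0,-1],[0,0,0,-1]]'; python3 -m crank '[[0,0,0,-1],[0,0,0,0],[0,0,0,0],[0,0,0,0]]';python3 - <<'E'
from h import *
f=manip.grab_frame("wrist"); save(f["img"],"w29.png"); go(.655,.225,.13,np.radians(7))
E
```

```text
time: 34.95
tool_pos: [0.5981, 0.0833, 0.1296]
tool_rot: [-0.001, 1.0, 0.009, -0.002]
contact_force: [-0.7, -0.9, -1.2]
gripper_width: 0.083
time: 35.28
tool_pos: [0.5979, 0.0792, 0.1307]
tool_rot: [-0.0, 0.998, 0.055, -0.001]
contact_force: [-0.8, 0.6, -1.3]
gripper_width: 0.084
tool shift cm [  7.27 -13.87   0.09] turn -0.11 tcp [0.598  0.0792 0.131 ] yaw 6.3 tilt [-0.0014 -0.     -1.    ] j6 -0.1
```

View pics/w29.png

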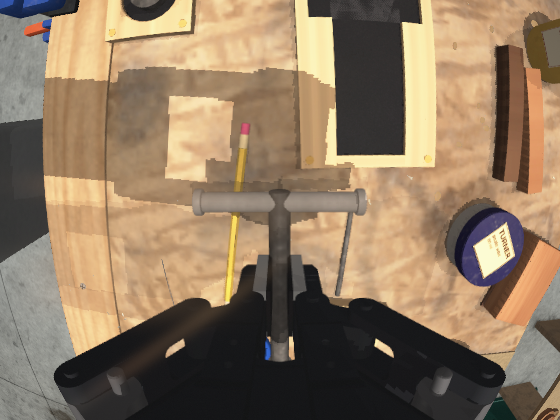

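```bash
python3 -m crank '[[2,-1,0,0],[2.5,-2,0,0],[1.5,-2,0,0],[0,-1,0,0],[0,0,0,0],[0,0,0,0],[0,0,0,0],[0,0,0,0]]';python3 - <<'E'
from h import *
f=manip.grab_frame("wrist"); save(f["img"],"w30.png",(200,20,370,260),3)
E
```

```text
time: 36.0
tool_pos: [0.6508, 0.1448, 0.1317]
tool_rot: [0.0, 0.998, 0.056, -0.0]
contact_force: [-0.1, -0.4, -1.7]
gripper_width: 0.079
```

View pics/w30.png

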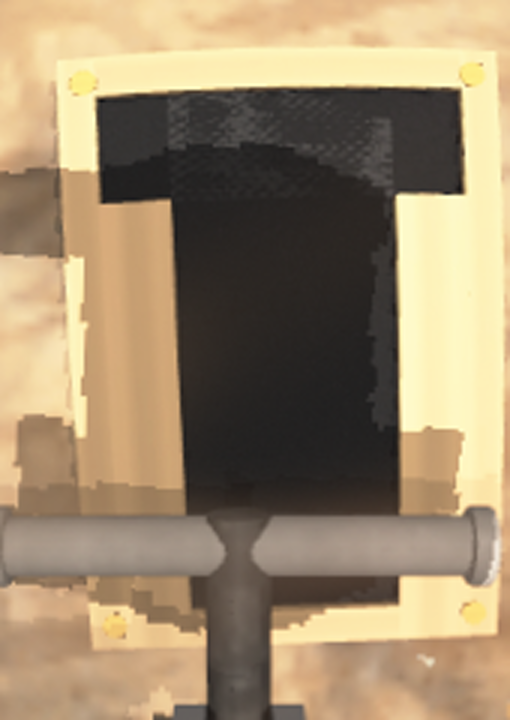

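```bash
python3 - <<'E'
from h import *
f=manip.grab_frame("wrist")
c=lambda p:(np.array(p)+.5)/3-.5+[200,20]
q=plane(f,c([[98,97],[462,89],[465,193],[102,203],[172,200],[396,194],[189,605],[398,603]]),.012,True); print(q.round(4))
loc=np.array([[-49,72],[49,72],[49,42],[-49,42],[-30,42],[30,42],[-30,-73],[30,-73]])/1000
# rigid fit
M=cv2.estimateAffinePartial2D(loc,q)[0]; print("origin",M[:,2],"rot",np.degrees(np.arctan2(M[1,0],M[0,0])),"scale",np.hypot(M[0,0],M[1,0]))
th=np.arctan2(M[1,0],M[0,0]); o=M[:,2]
p=tcp()[0]; z=p[2]+.005
k=plane(f,c([[2,545],[485,546],[240,546]]),z,True); print("bar",k, np.degrees(np.arctan2(*(k[1]-k[0])[::-1])), "TCP-> bar",k[2]-p[:2])
bar=(k[0]+k[1])/2
tgt=o+.057*np.array([-np.sin(th),np.cos(th)]); sh=tgt-k[2]
go(*(p[:2]+sh),.05,th); print(tgt,bar)
E
```

```text
[[0.6001 0.2672]
 [0.6962 0.2817]
 [0.7003 0.2528]
 [0.6044 0.2381]
 [0.6229 0.2405]
 [0.6817 0.2495]
 [0.6389 0.1293]
 [0.6982 0.1365]]Traceback (most recent call last):
  File "<stdin>", line 7, in <module>
cv2.error: OpenCV(4.12.0) /io/opencv/modules/calib3d/src/ptsetreg.cpp:1108: error: (-215:Assertion failed) count >= 0 && to.checkVector(2) == count in function 'estimateAffinePartial2D'
```

```bash
python3 - <<'E'
from h import *
f=manip.grab_frame("wrist")
c=lambda p:(np.array(p)+.5)/3-.5+[200,20]
q=plane(f,c([[98,97],[462,89],[465,193],[102,203],[172,200],[396,194],[189,605],[398,603]]),.012,True)
loc=np.array([[-49,72],[49,72],[49,42],[-49,42],[-30,42],[30,42],[-30,-73],[30,-73]])/1000
M=cv2.estimateAffinePartial2D((loc*1000).astype(np.float32),(q*1000).astype(np.float32),ransacReprojThreshold=5)[0]; th=np.arctan2(M[1,0],M[0,0]); o=M[:,2]/1000
print("origin",o,"rot",np.degrees(th),"scale",np.hypot(M[0,0],M[1,0]))
p=tcp()[0]; z=p[2]+.005
k=plane(f,c([[2,545],[485,546],[240,546]]),z,True); print("bar",k, np.degrees(np.arctan2(*(k[1]-k[0])[::-1])), "TCP-> bar",k[2]-p[:2])
tgt=o+.057*np.array([-np.sin(th),np.cos(th)]); 
for s in (k[2],(k[0]+k[1])/2): go(*(p[:2]+tgt-s),.05,th)
print(tgt)
E
```

```text
origin [0.65840366 0.20428663] rot 8.273872880247117 scale 0.9882766908825228
bar [[0.61225223 0.17815873]
 [0.68381642 0.18603902]
 [0.64749348 0.18186785]] 6.283806767523248 TCP-> bar [-0.00365239  0.03678493]
tool shift cm [ 1.15 -7.8   8.19] turn -0.31 tcp [0.6511 0.1451 0.1319] yaw 6.4 tilt [ 0.e+00 -1.e-04 -1.e+00] j6 -0.0
tool shift cm [ 1.09 -7.79  8.19] turn -0.31 tcp [0.6511 0.1451 0.1319] yaw 6.4 tilt [ 0.e+00 -1.e-04 -1.e+00] j6 -0.0
[0.65020108 0.26069334]
```

```bash
python3 -m crank '[[0.3,-1.5,0,0],[0.4,-2.5,0,0],[0.4,-2.5,0.5,0],[0.1,-1.3,1.5,-0.3],[0,0,2.5,0],[0,0,2,0],[0,0,1,0],[0,0,0,0],[0,0,0,0],[0,0,0,0]]';python3 - <<'E'
from h import *
f=manip.grab_frame("wrist"); save(f["img"],"w31.png"); save(f["img"],"w31b.png",(170,130,390,300),3.5)
go(.65,.22,.01,np.radians(8.3))
E
```

```text
time: 36.98
tool_pos: [0.6555, 0.2248, 0.0581]
tool_rot: [-0.0, 0.997, 0.072, 0.001]
contact_force: [0.6, 0.1, -0.3]
gripper_width: 0.08
tool shift cm [-0.66  0.39  4.87] turn -0.01 tcp [0.6558 0.2248 0.0588] yaw 8.2 tilt [ 3.1e-03  7.0e-04 -1.0e+00] j6 0.08
```

View pics/w31.png

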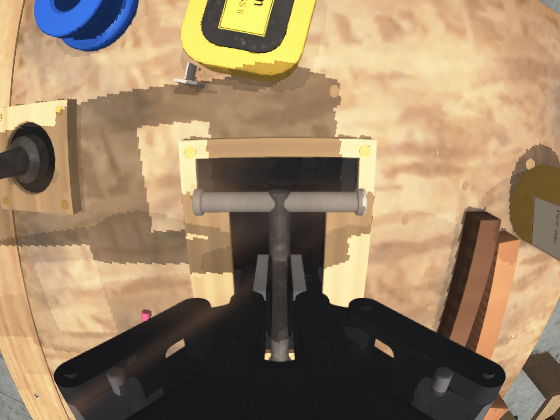

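View pics/w31b.png

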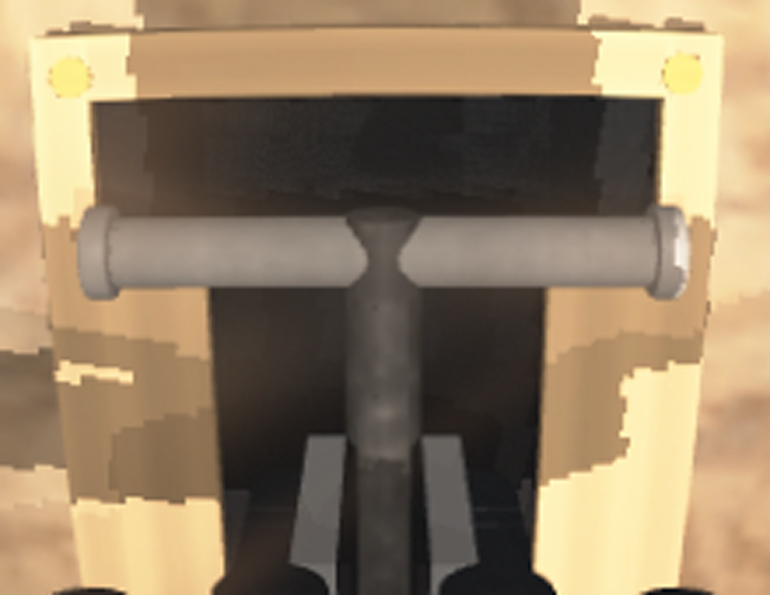

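```bash
python3 - <<'E'
from h import *
f=manip.grab_frame("wrist"); p,Rm,_=tcp()
c=lambda p:(np.array(p)+.5)/3.5-.5+[170,130]
t=plane(f,c([376,98]),.012,True)[0]; b=plane(f,c([383,252]),p[2]+.005,True)[0]
th=np.radians(8.27); ex=np.array([np.cos(th),np.sin(th)]); ey=np.array([-ex[1],ex[0]])
print("bar->top edge along own x,y mm",(t-b)@ex*1000,(t-b)@ey*1000,p, np.array([b-p[:2]])@np.c_[ex,ey])
E
```

```text
bar->top edge along own x,y mm -1.0102022349748283 12.652080691489667 [0.65588708 0.22481137 0.05890724] [[0.0002669  0.03710337]]
```

```bash
python3 -m crank '[[-0.1,0.2,1,0],[0,0,1.5,0],[0,0,1,0],[0,0,0.5,0],[0,0,0,0],[0,0,0,0],[0,0,0,0]]';python3 - <<'E'
from h import *
f=manip.grab_frame("wrist"); p,Rm,_=tcp(); print(p,manip.state()["contact_force"]); save(f["img"],"w32b.png",(170,100,390,300),3.5)
s=manip.grab_frame("scene"); save(s["img"],"s13.png",(220,120,340,220),6)
E
```

```text
time: 37.67
tool_pos: [0.6541, 0.2227, 0.017]
tool_rot: [-0.0, 0.997, 0.072, 0.0]
contact_force: [0.4, -0.5, -0.8]
gripper_width: 0.086
[0.6543587  0.22276694 0.01742152] [-0.92033998  0.78441206 -0.28222567]
```

View pics/w32b.png

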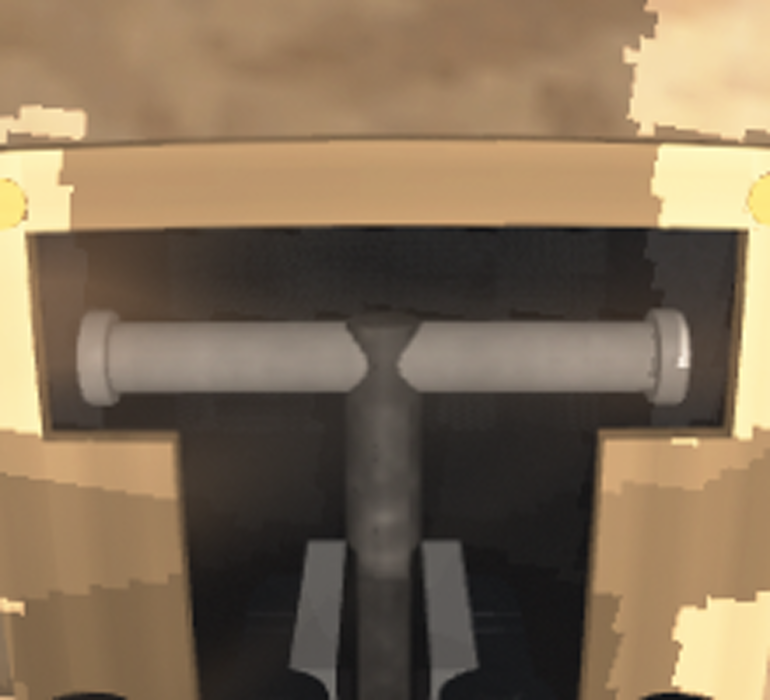

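View pics/s13.png

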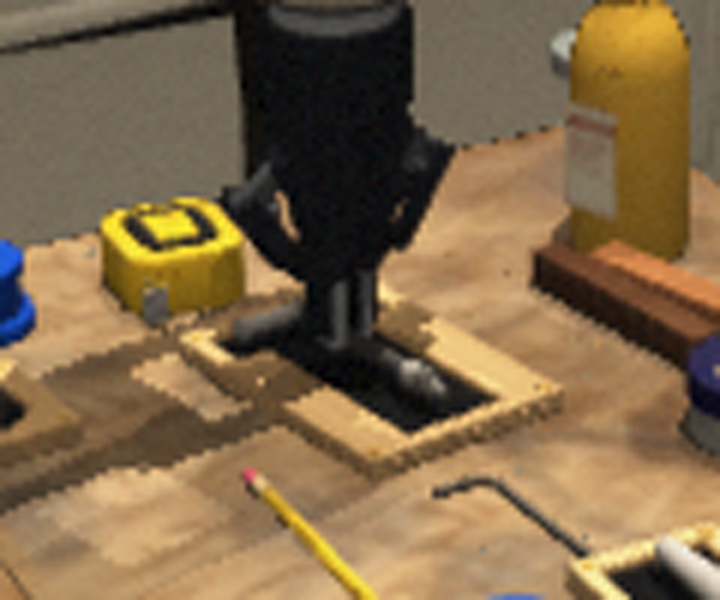

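```bash
python3 -m crank '[[0,0,0.4,0],[0,0,0.3,0],[0,0,0,0],[0,0,0,0],[0,0,0,0]]'; python3 -m crank '[[0,0,0.1,0],[0,0,0,0],[0,0,0,0],[0,0,0,0]]'
```

```text
time: 38.18
tool_pos: [0.6537, 0.2225, 0.0097]
tool_rot: [0.0, 0.997, 0.072, -0.0]
contact_force: [0.0, -0.1, -0.4]
gripper_width: 0.083
time: 38.52
tool_pos: [0.654, 0.2226, 0.0091]
tool_rot: [-0.0, 0.997, 0.072, 0.0]
contact_force: [0.2, -0.3, 1.4]
gripper_width: 0.077
```

Contact has been made at TCP 9.1 mm, as expected (2 mm at the grasp plus the 7 mm floor). Releasing now.

```bash
python3 -m crank '[[0,0,0,0],[0,0,0,0],[0,0,0,0],[0,0,0,0],[0,0,0,0]]' 0.22; python3 -m crank '[[0,0,-0.5,0],[0,0,-1,0],[0,0,-2,0],[0,0,-3,0],[0,0,-3,0],[0,1.5,-3,0],[0,3,-2,0],[0,3,0,0],[0,0,0,0],[0,0,0,0]]';python3 - <<'E'
from h import *
f=manip.grab_frame("wrist"); save(f["img"],"w33.png")
s=manip.grab_frame("scene"); save(s["img"],"s14.png",(180,120,340,240),5)
E
```

```text
time: 38.93
tool_pos: [0.6538, 0.2226, 0.0088]
tool_rot: [-0.0, 0.997, 0.072, 0.0]
contact_force: [-0.2, 0.7, -0.1]
gripper_width: 0.218
time: 39.77
tool_pos: [0.6652, 0.1471, 0.1555]
tool_rot: [-0.0, 0.997, 0.071, 0.001]
contact_force: [0.5, 0.2, 0.4]
gripper_width: 0.219
```

View pics/w33.png

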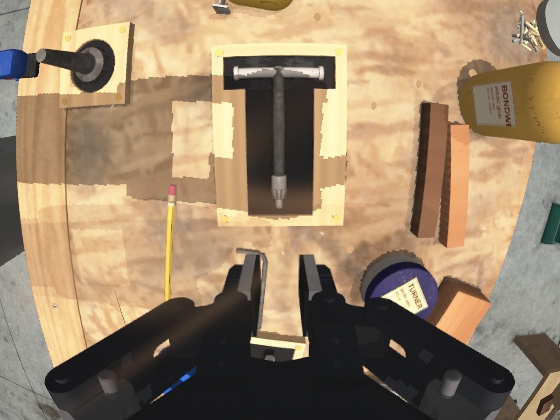

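View pics/s14.png

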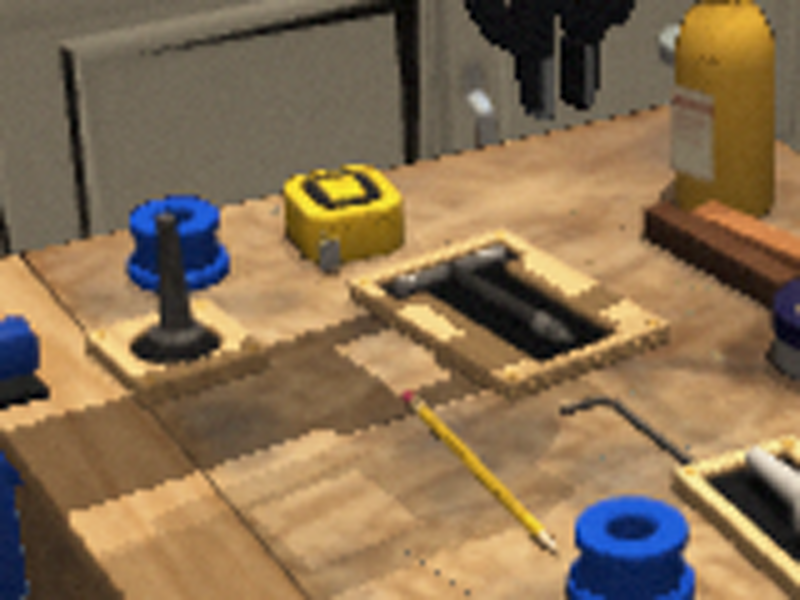

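The key lies in the T recess: the bar is at about (278,72), inside the wide part, and the shaft runs down to (280,200). One last overview before I hand in.

```bash
python3 - <<'E'
from h import *
s=manip.grab_frame("scene"); save(s["img"],"s15.png"); t=manip.grab_frame("top"); save(t["img"],"t6.png",(130,140,480,265),2.2)
E
```

```text
(no output)
```

View pics/s15.png

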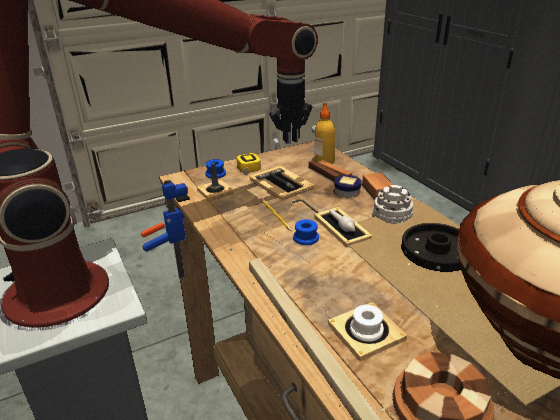

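View pics/t6.png

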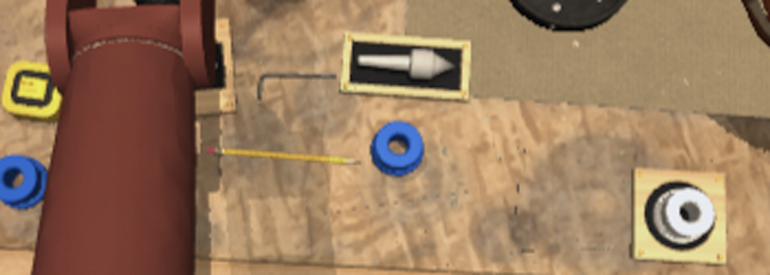

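The scene view shows all four fittings in their recesses: spur (215,180), key (282,180), centre (343,222), adapter (367,322). The top view agrees for the centre and adapter, but the arm hides the other two boards there.

```bash
python3 -c "
from plant import manip
print(manip.job_done(), manip.state()['time'])"
```

```text
the job is handed in; nothing more can be done
the job is handed in; nothing more can be done
```

I put away all four fittings in the order listed: drive spur, spindle adapter, live centre and chuck key. The job was handed in at about 40 s on the robot's clock, with the gripper open and clear of everything.

- **Seating:** each piece touched down at the TCP height expected for its recess floor (7 mm above its height on the bench). The highest wrist force I read was about 10 N.
- **Final pictures:** the scene view showed all four in their recesses. The spur and adapter stood upright, the live centre lay in line with its recess, and the key lay flat with its crossbar in the wide part. All looked centred to within a few millimetres.
- **Gap in the last check:** the final top view confirmed only the live centre and adapter, because the arm hid the other two boards. Earlier pictures cover those: the spur from the top, wrist and scene cameras, and the key from the wrist and scene cameras after release.
- **Camera disagreement:** the top camera read about 4–5 mm lower in x than the wrist camera. The scene camera agreed with the wrist camera on the fittings, so I measured from the wrist camera throughout.
- **Correction made:** before releasing the live centre I lifted it slightly and moved it 2.5 mm, because it sat off centre.

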